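# Slide the top cover panel onto the cage and lock it

## Task

Take the green pot off the red stack and stand it on the yellow mat, then slide the top red panel sideways off the stack, never lifting it, onto the steel cage between the two stacks, until it lies flat on the seat between the guide rails, flush with the cage's two open ends. Then, with the panel home, turn the orange latch a quarter turn clockwise until it snaps into its locked position, its tab over the panel. Leave the rest of both stacks, the beaker and everything else on the bench where they are.

Things in the scene. Friction and masses are not known exactly. Their poses are not given: they have to be found in the camera images.
- red1_c (a point): the cover: the top red panel of the red stack, a flat plain board 150 x 120 x 10 mm, 0.14 to 0.28 kg; point at its centre (5 mm above its underside), x along its 150 mm side, y along its 120 mm side, z up. It starts on the stack, its underside 2 mm higher than the cage's seat, its 120 mm side roughly (within some 4 degrees) along the cage's y
- red2_c (a point): the second red panel, same size, directly under the cover and loose; point at its centre
- red3_c (a point): the lowest red panel, same size, on a fixed blue stand; point at its centre
- white1_c (a point): the top panel of the white stack (same sizes and heights as the red stack, on the opposite side of the cage); point at its centre. Its top stands level with the top of the red stack; the glass beaker stands on it
- white2_c (a point): the second white panel; point at its centre
- white3_c (a point): the lowest white panel; point at its centre
- seat (a point): centre of the open top of the fixed steel cage, level with its flat seat 110 mm above the bench; x across the cage away from the latch, y along the line through the two stacks, z up. The red stack is on the +y or the -y side, 10 to 20 mm clear of the cage. The seat is 120 mm long in y: the cover, when home, is flush with both ends
- latch_grip (a point): grip point of the orange quarter-turn latch on the cage's -x side, on its upright axis 108 mm from the seat's centre at cage y = 0. The grip is an upright bar 44 mm long, 10 mm thick, 19.5 to 56.5 mm above the seat; this point is 41.5 mm above the seat, x along the bar towards the tab, z up. Under the bar a tab 14 mm wide, 6 mm thick reaches 50 mm from the axis along x
- latch (a joint): turn of the latch, rad: 0 unlocked (start; tab along the cage's +y, clear of the cover), grows clockwise seen from above, 1.57 locked (tab along the cage's +x, 3.5 mm above the cover's edge). An over-centre spring detent resists with up to about 0.15 N m over the first 0.8 rad, then pulls the latch by itself into the locked place
- cage: the steel cage, 186 x 120 mm, open on top; origin at the centre of its underside, axes as the seat. Guide rails 8 mm high stand on the seat at x = +77 and -77 mm (2 mm play each side of the cover) over the middle 60 mm, and taper open by 10 mm towards both ends; the two y ends are open, with no stop
- pot_c (a point): the small green pot with a white lid, 44 mm across, 55 mm tall, 0.12 kg, standing on the cover at the start, anywhere up to 45 mm from its middle; point at its centre, half-way up
- mat_top (a point): round yellow mat fixed on the bench beyond one of the stacks, 110 mm across, 3 mm thick; point at the centre of its top
- beaker: open glass beaker, 60 mm across, 70 mm tall, standing on the white stack; origin at the centre of its underside
- bottle1: standing glass bottle with a steel cap, 64 mm across, 150 mm tall; origin at the centre of its underside
- bottle2: standing glass bottle with a steel cap, 64 mm across, 150 mm tall; origin at the centre of its underside
- bottle3: standing glass bottle with a steel cap, 64 mm across, 150 mm tall; origin at the centre of its underside
- jar: amber jar, 60 mm across, 75 mm tall; origin at the centre of its underside
- glovebox: blue glove box, 90 x 120 x 60 mm tall; origin at the centre of its underside
- tin: low metal tin, 70 mm across, 50 mm tall; origin at the centre of its underside
Mind the look-alikes: they are no part of the job. What is shaped like the bottle3 but black, brown or turquoise is not meant.

How it is judged:
By the outcome, as a careful person would: the job done as asked, in the order asked, and still so for the second after the job is handed in, with the robot touching nothing.
It also fails if it takes over 64 s, if anything falls off the work surface, if the arm or the gripper's body presses on something with over 40 N, if the wrist force passes 120 N, or if a joint passes its speed limit or range.

## Robot

A 6-joint arm with a two-finger parallel gripper is mounted at the origin on the work surface. World frame = base frame: x ahead of the robot, y to its left, z up, the work surface at z = 0. Lengths are in m, angles in degrees, forces in N, time in s.
With the tool pointing down it reaches from about 0.35 to 0.875 m from the base axis. Payload 4.2 kg.
Tool frame: the origin (TCP) lies on the centre line of the jaws, within the pads' length; the fingertips stand 19 mm ahead of it and the grasp point (between the pads) is the TCP; x points along the fingers, y is the direction in which the jaws open and shut, and the axes are right-handed (so a half turn about x gives the same grasp; the last joint's range is limited). The gripper opens to 87 mm and grips with 3 to 60 N. Pads are 19 mm wide; open, the fingers measure 117 mm over their backs; the gripper's body (75 mm by 190 mm) begins 51 mm behind the grasp point.
Start: joints at [82.769, 22.042, 0.453, 0, -68.411, -14.817], TCP at [0.235, 0.579, 0.242] pointing down, gripper open.
Joint ranges: [-179.83, 179.83], [-69.29, 118.12], [-61.27, 80.66], [-181.25, 117.63], [-171.15, -9.14], [-177.46, 177.46]. Speed limits (degrees/s): [159.86, 159.86, 180, 180, 180, 180].

## Interface

Orientations are given as a 3x3 rotation matrix whose columns are the frame's x, y, z axes.
In Python, from station import r, viewer, job, spotter gives the robot as it stands.
- The arm moves only by the tool play_rows, never from a script. Its argument "commands" is a list of rows, each an object of numbers: "fingers": the gripper command: -1 is fully open, 1 is shut, values between are in proportion; "tx", "ty", "tz": the shift along the tool's x, y, z normalised to -1 to 1, where 1 is 750 mm; "ax", "ay", "az": the turn, a rotation vector about the tool's x, y, z normalised to -1 to 1, where 1 is pi rad. In form: [{"fingers": .., "tx": .., "ty": .., "tz": .., "ax": .., "ay": .., "az": ..}, ...]. A call has 1 to 5 rows; each row is the pose to reach, as a shift and turn from the pose commanded when the call began, along the tool's axes at that moment, turning the shorter way round; what a row does not reach only later rows make up. A row lasts 1/12 s, in which the tool goes at most 41.7 mm and 7.16 degrees, less where a joint would pass 70% of its speed; a pose out of reach is approached as far as the arm can. A call with a number of a shift or a turn outside -1 to 1 is refused whole. A call with a gripper value outside its range is refused whole. The fingers move at their own pace and stop on an object; the grip force is fixed at half the most. Time passes only in rows, so rows that repeat a pose let the fingers close. It gives the time, the measured TCP pose, the force and the opening at its end, in the units of the state.
- r.sense(): the state, without advancing time (a new reading comes with each control period).
- viewer.capture(name): name is "scene" or "top"; returns a dict with "image" (384x512x3 uint8, red, green, blue), "fx", "fy", "cx", "cy" (pixels), "R" (3x3) and "t" (3): a world point X has camera coordinates R X + t. Camera axes: x right, y down, z forward; pixel columns grow to the right and rows downward; lengths in m; the calibration is good to about 2 mm. A picture is of the moment at which its call begins. There is no depth.
- job.finish_job(): hands the job in, once; it reports no verdict.
Trained networks look in a picture, given as the dict that the camera call returned (one of the last four; its "shot" number tells which), for a name from the list of things; names that differ only in an ending like _2 or _b are one class to them, and where a whole thing is asked for, a point or a joint stands for the part that bears it (a point fixed in the world has none). Each returns a list of dicts, best first, with "score" (0 to 1); they miss things now and then, are a little off and sometimes report something else, mostly with a low value. They report only what shows in the picture. A call takes as long as a camera call. They do not tell look-alikes from the thing itself.
- spotter.find_in(name, picture): "uv" ([column, row] in pixels, amid what is visible of it).
- spotter.silhouettes(name, picture): "region" (384x512 bool, what is visible of it) and "uv" ([column, row] in pixels, amid what is visible of it).
The state is a dict: "time_s": time; "joints": joint angles; "joint_velocities": joint speeds; "effort": joint torques, N m; "tcp_pos": TCP position; "ee_rot": TCP orientation; "wrist_force": force on the tool from outside, world axes, zero at the start; "moment": the same for the moment, N m; "gripper_width": opening from 0.0 (shut) to 1.0 (fully open).
Only numpy, scipy, OpenCV 4.12 (cv2) and the standard library are available. Lean on these libraries where they do the work, as an engineer would, in place of code of your own. Each camera call takes 0.05 s, during which the arm holds its last target. There are 200 camera calls.

## Working session

There is one attempt and no reset: what is moved stays moved. The work goes in short steps, Python scripts to look and compute and a tool call to move; the robot and the scene stay as the last step left them, time stands still between calls to the robot, and variables do not carry over. Pictures are saved under pics/ and viewed, about 8 in all and at most 12, crops included, and the job is handed in when it is done.

Besides the shell and the picture viewer there is one more tool, called in YAML: its name, and indented under it one key for each argument. play_rows: Moves the arm, as the interface text tells. Its arguments: {"type":"object","properties":{"commands":{"type":"array"}},"required":["commands"]}

```bash
mkdir -p pics; ls
cat > h.py <<'E'
import numpy as np, cv2
from station import r, viewer, job, spotter
def cap(n):
    return viewer.capture(n)
def save(p,f,crop=None,s=1.5):
    im=p["image"][:,:,::-1]
    if crop: a,b,c,d=crop; im=im[b:d,a:c]
    cv2.imwrite("pics/"+f,cv2.resize(im,None,fx=s,fy=s,interpolation=cv2.INTER_CUBIC))
def ray(p,uv,z):
    R=np.array(p["R"]);t=np.array(p["t"])
    d=R.T@np.array([(uv[0]-p["cx"])/p["fx"],(uv[1]-p["cy"])/p["fy"],1]); c=-R.T@t
    return c+d*(z-c[2])/d[2]
def proj(p,X):
    q=np.array(p["R"])@np.array(X)+np.array(p["t"]); return np.array([p["fx"]*q[0]/q[2]+p["cx"],p["fy"]*q[1]/q[2]+p["cy"]])
E
python3 - <<'E'
from h import *
np.set_printoptions(precision=4,suppress=True)
s=r.sense(); print(s)
for n in("top","scene"):
    p=cap(n); save(p,n+"0.png"); R=np.array(p["R"]);print(n,-R.T@p["t"],R,p["fx"])
    for o in ["red1_c","white1_c","seat","latch_grip","pot_c","mat_top","beaker","cage","jar","tin","glovebox","bottle1"]:
        f=spotter.find_in(o,p); print(o,[(np.round(x["uv"],1).tolist(),round(x["score"],2)) for x in f[:4]])
E
```

```text
pics
{'time_s': 0.0, 'joints': array([ 82.7695,  22.0897,   0.3802,  -0.0288, -68.4104, -14.8173]), 'joint_velocities': array([ 0.0268,  0.0113, -0.0456,  0.0406, -0.0286, -0.014 ]), 'effort': array([ -0.0002, -39.0671,  18.7407,   4.22  ,   0.011 ,  -0.0002]), 'tcp_pos': array([0.2344, 0.5788, 0.2405]), 'ee_rot': array([[-0.0007, -0.3756, -0.9268],
       [-0.002 , -0.9268,  0.3756],
       [-1.    ,  0.0021, -0.0001]]), 'wrist_force': array([ 0.1216, -0.176 ,  0.0538]), 'moment': array([-0.0168, -0.0141, -0.0121]), 'gripper_width': 1.000911990293144}
top [0.4065 0.0481 1.2478] [[-0.0204 -0.9996 -0.0207]
 [-0.9859  0.0236 -0.1657]
 [ 0.1661  0.017  -0.986 ]] 464.3970085450138
red1_c [([220.4, 211.6], 0.56)]
white1_c [([326.6, 214.4], 0.68)]
seat [([275.1, 216.5], 0.91)]
latch_grip [([271.9, 259.4], 0.5)]
pot_c [([217.6, 223.2], 0.55), ([318.7, 148.2], 0.45), ([397.4, 236.7], 0.23)]
mat_top [([396.5, 238.4], 0.98)]
beaker [([337.3, 195.8], 0.67)]
cage [([274.0, 215.6], 0.57)]
jar [([319.4, 148.4], 0.61)]
tin [([221.9, 278.4], 0.6), ([229.7, 160.8], 0.46)]
glovebox [([322.4, 267.9], 0.88), ([220.9, 182.4], 0.57)]
bottle1 [([186.5, 143.5], 0.94), ([273.6, 149.4], 0.89), ([144.7, 252.5], 0.76), ([145.1, 183.7], 0.71)]
scene [ 1.3837 -0.2687  0.6657] [[ 0.3714  0.9284  0.0085]
 [ 0.4886 -0.1876 -0.8521]
 [-0.7895  0.3206 -0.5233]] 404.817212819551
red1_c [([278.8, 181.8], 0.6)]
white1_c [([179.7, 210.4], 0.76), ([223.4, 200.3], 0.75), ([182.0, 223.0], 0.46), ([313.3, 172.3], 0.23)]
seat [([223.7, 200.4], 0.58)]
latch_grip [([213.3, 162.9], 0.67)]
pot_c [([268.6, 166.0], 0.54), ([289.1, 229.3], 0.49)]
mat_top [([94.7, 243.1], 0.88)]
beaker [([171.3, 193.8], 0.58), ([196.8, 263.7], 0.48), ([281.1, 198.7], 0.33)]
cage [([223.1, 201.2], 0.63)]
jar [([201.2, 260.0], 0.71), ([93.3, 240.6], 0.4)]
tin []
glovebox []
bottle1 [([356.0, 195.9], 0.85), ([289.8, 229.4], 0.83), ([315.2, 172.4], 0.75), ([345.3, 217.6], 0.68)]
```

View pics/top0.png

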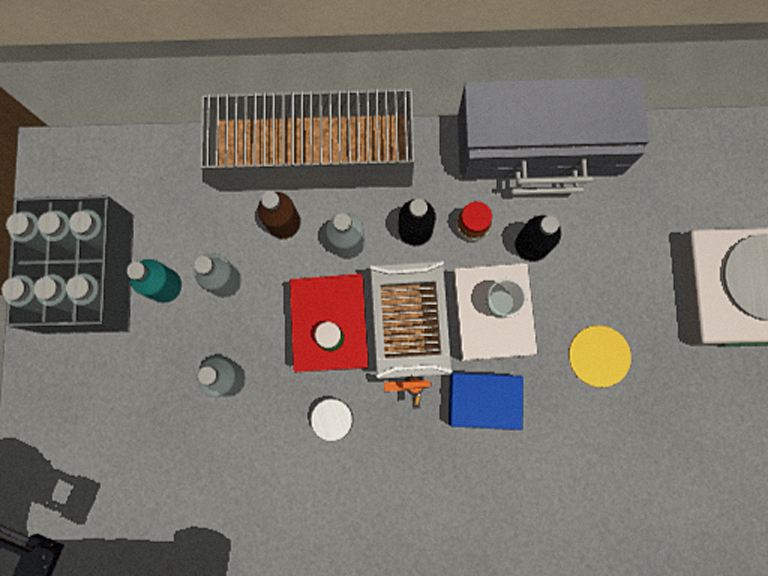

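View pics/scene0.png

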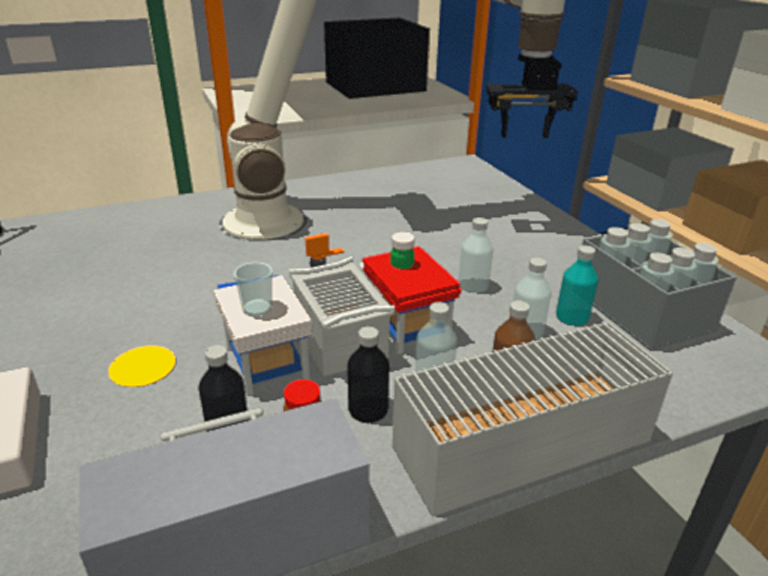

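The top view (1.5× scale) shows the red panel at about (330,323) with the pot on its near half (328,336). The cage is at (410,320) and the latch at (408,387), on the robot side. The white stack is at (496,312), the beaker at (504,298) and the mat at (600,356). So cage x is about world +x, and the red stack is on the +y side. The scene view agrees.

```bash
cat > m.py <<'E'
from h import *
np.set_printoptions(precision=4,suppress=True)
def rect(p,mask,z):
    c=max(cv2.findContours(mask.astype(np.uint8),cv2.RETR_EXTERNAL,cv2.CHAIN_APPROX_NONE)[0],key=cv2.contourArea)[:,0]
    w=np.array([ray(p,u,z)[:2] for u in c])
    (cx,cy),(a,b),an=cv2.minAreaRect((w*1000).astype(np.float32))
    return np.array([cx,cy])/1000,(a,b),an,cv2.boxPoints(((cx,cy),(a,b),an))/1000
E
python3 - <<'E'
from m import *
p=cap("top"); im=p["image"].astype(int)
red=(im[...,0]>140)&(im[...,1]<60)&(im[...,2]<60)
n=cv2.connectedComponentsWithStats(red.astype(np.uint8)); 
red=n[1]==1+np.argmax(n[2][1:,4])
print("red",rect(p,red,.122))
yel=(im[...,0]>180)&(im[...,1]>150)&(im[...,2]<90); print("mat",rect(p,yel,.003))
ora=(im[...,0]>170)&(im[...,1]<130)&(im[...,1]>50)&(im[...,2]<70); ora[:240]=0;ora[280:]=0
v,u=np.nonzero(ora); print("latch px",u.min(),u.max(),v.min(),v.max())
for o,z in [("cage",.11),("white1_c",.122),("pot_c",.177),("beaker",.192),("jar",.075),("glovebox",.06),("latch_grip",.15)]:
    for s in spotter.silhouettes(o,p)[:1]:
        m=s["region"]; q=rect(p,m,z); print(o,round(s["score"],2),q[0],np.round(q[1]),round(q[2],1),"uv",s["uv"]); 
        if o in("cage","white1_c"): print(q[3])
v,u=np.nonzero((im.min(2)>190)); k=(u>205)&(u<235)&(v>212)&(v<236); print("lid",ray(p,(u[k].mean(),v[k].mean()),.177),k.sum(),np.ptp(u[k]),np.ptp(v[k]))
save(p,"c1.png",(180,160,380,290),4)
E
```

```text
red (array([0.5424, 0.1485]), (153.02052307128906, 119.38172912597656), 2.3762125968933105, array([[0.4635, 0.205 ],
       [0.4685, 0.0857],
       [0.6214, 0.092 ],
       [0.6164, 0.2113]], dtype=float32))
mat (array([ 0.4857, -0.3224]), (105.87427520751953, 105.68596649169922), 42.44755935668945, array([[ 0.411 , -0.3192],
       [ 0.4823, -0.3971],
       [ 0.5605, -0.3257],
       [ 0.4891, -0.2477]], dtype=float32))
latch px 198 286 245 267
cage 0.9 [0.5204 0.0129] [238. 122.] 2.1 uv [271.7, 218.1]
[[ 0.399   0.0694]
 [ 0.4034 -0.0523]
 [ 0.6418 -0.0437]
 [ 0.6373  0.0781]]
white1_c 0.82 [ 0.5554 -0.1241] [154. 124.] 2.2 uv [326.0, 214.5]
[[ 0.4761 -0.0651]
 [ 0.4809 -0.189 ]
 [ 0.6346 -0.1831]
 [ 0.6298 -0.0592]]
pot_c 0.62 [0.5146 0.1435] [45. 39.] 44.0 uv [216.6, 224.5]
beaker 0.85 [ 0.5651 -0.1298] [60. 58.] 88.6 uv [337.7, 196.1]
jar 0.71 [ 0.7183 -0.1036] [57. 77.] 61.7 uv [320.0, 148.6]
latch_grip 0.68 [0.4377 0.0252] [73. 21.] 88.8 uv [271.4, 259.2]
lid [0.5151 0.1427 0.177 ] 81 15 15
```

View pics/c1.png

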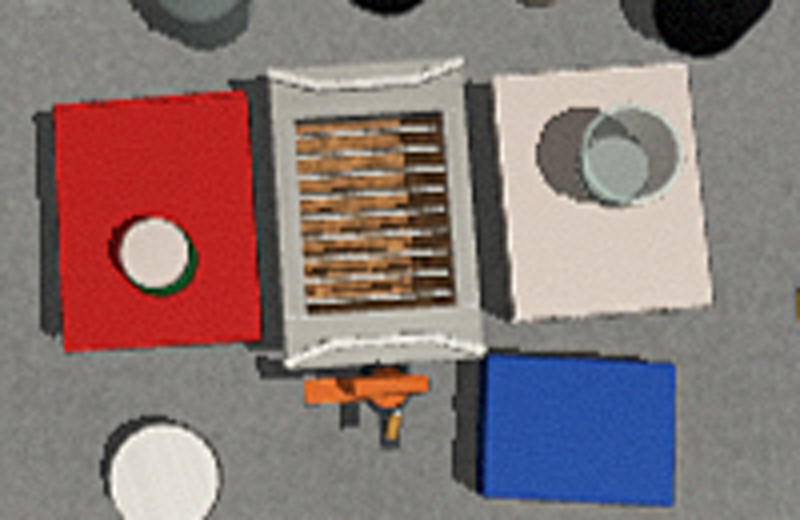

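Run:
```python
from m import *
p=cap("top"); im=p["image"].astype(int)
m=spotter.silhouettes("cage",p)[0]["region"]
L=[];Rr=[]
for v in range(184,244):
    u=np.nonzero(m[v])[0]; L.append(ray(p,(u.min()-.5,v),.11)[:2]); Rr.append(ray(p,(u.max()+.5,v),.11)[:2])
for n,e in(("L",L),("R",Rr)):
    e=np.array(e); f=np.polyfit(e[:,0],e[:,1],1); print(n,"slope deg",np.degrees(np.arctan(f[0])),"y at .53",np.polyval(f,.53), "rms",np.std(e[:,1]-np.polyval(f,e[:,0])))
c=lambda a,b:(180+(a+.5)/4-.5,160+(b+.5)/4-.5)
print("rails",ray(p,c(365,86),.118),ray(p,c(385,340),.118))
print("rail ends",[ray(p,c(*q),.118)[:2] for q in((269,72),(463,62),(288,364),(484,350))])
print("bar",ray(p,c(428,382),.1665),ray(p,c(304,390),.1265),ray(p,c(392,382),.1665))
# red edges
red=(im[...,0]>140)&(im[...,1]<60)&(im[...,2]<60)
n=cv2.connectedComponentsWithStats(red.astype(np.uint8)); red=n[1]==1+np.argmax(n[2][1:,4])
for nm in("L","R"):
    e=[]
    for v in range(187,246):
        u=np.nonzero(red[v])[0]; e.append(ray(p,((u.min()-.5) if nm=="L" else u.max()+.5,v),.122)[:2])
    e=np.array(e); f=np.polyfit(e[:,0],e[:,1],1); print("red",nm,np.degrees(np.arctan(f[0])),np.polyval(f,.54))
# latch model test: overlay
def ov(C,yaw):
    o=im.astype(np.uint8)[:,:,::-1].copy(); o=cv2.resize(o[160:290,180:380],None,fx=4,fy=4,interpolation=cv2.INTER_CUBIC)
    a=np.radians(yaw); X=np.array([np.cos(a),np.sin(a)]);Y=np.array([-X[1],X[0]])
    def P(x,y,z):
        u=proj(p,[*(np.array(C)+x*X+y*Y),.11+z]); return tuple(np.round([(u[0]-179.5)*4-.5,(u[1]-159.5)*4-.5]).astype(int).tolist())
    def poly(pts,col):
        cv2.polylines(o,[np.array([P(*q) for q in pts])],True,col,1)
    poly([(-.093,-.06,0),(.093,-.06,0),(.093,.06,0),(-.093,.06,0)],(0,0,255))
    for s in(1,-1): cv2.polylines(o,[np.array([P(s*.087,-.06,.008),P(s*.077,-.03,.008),P(s*.077,.03,.008),P(s*.087,.06,.008)])],False,(255,0,0),1)
    poly([(-.113,-.022,.0565),(-.103,-.022,.0565),(-.103,.022,.0565),(-.113,.022,.0565)],(0,255,0))
    poly([(-.115,0,.0195),(-.101,0,.0195),(-.101,.05,.0195),(-.115,.05,.0195)],(255,255,0))
    cv2.imwrite("pics/ov.png",o)
e=np.array(L+Rr)
a=np.mean([np.polyfit(np.array(q)[:,0],np.array(q)[:,1],1)[0] for q in(L,Rr)]); yaw=np.degrees(np.arctan(a))
r1,r2=ray(p,c(365,86),.118)[:2],ray(p,c(385,340),.118)[:2]; cx=(r1[0]+r2[0])/2
cy=np.mean([np.polyval(np.polyfit(np.array(q)[:,0],np.array(q)[:,1],1),cx) for q in(L,Rr)])
print("C",cx,cy,yaw); ov((cx,cy),yaw)
```

```text
L slope deg 2.229104247920028 y at .53 0.07369578252026228 rms 0.0007927424352186822
R slope deg 2.171192463017435 y at .53 -0.04599456527351571 rms 0.0007152299662864909
rails [0.6234 0.0186 0.118 ] [0.4668 0.0108 0.118 ]
rail ends [array([0.6337, 0.0778]), array([ 0.637 , -0.0425]), array([0.4536, 0.0697]), array([ 0.4595, -0.0487])]
bar [ 0.4396 -0.0117  0.1665] [0.4376 0.0603 0.1265] [0.44   0.009  0.1665]
red L 2.2756183518462962 0.20805390464256876
red R 1.8246493888504753 0.08917601898193817
C 0.5450811893614043 0.014430008734197322 2.200148917673107
```

View pics/ov.png

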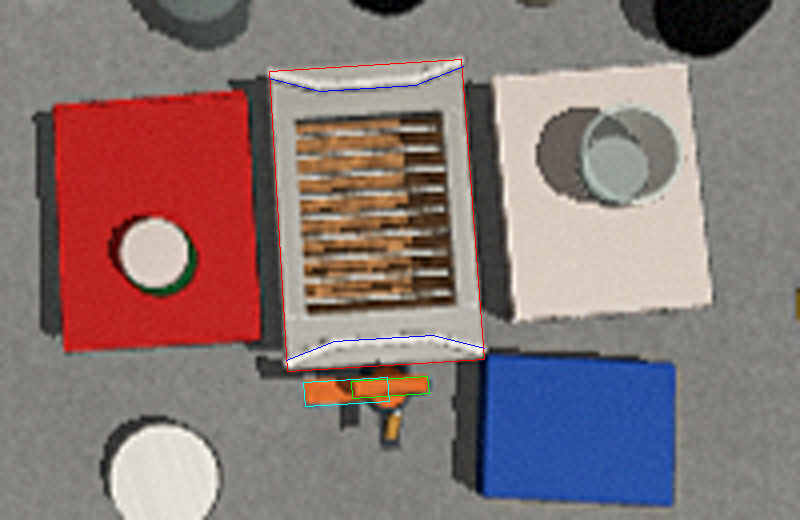

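The model overlay fits the picture well: the cage is at (0.545, 0.0144), yaw 2.2°, with the cover about 3 mm off in cage x and 134 mm along cage y. I'll plan the pot pick next.

```bash
cat > pl.py <<'E'
from m import *
import json
C=np.array([.5451,.0144]);YAW=2.2
def cage(x,y):
    a=np.radians(YAW); return C+x*np.array([np.cos(a),np.sin(a)])+y*np.array([-np.sin(a),np.cos(a)])
def cur():
    s=r.sense(); R=s["ee_rot"]; return np.array([*s["tcp_pos"],np.degrees(np.arctan2(R[1,1],R[0,1]))%360])
def plan(wps,start=None,step=.19,rot=33):
    q=cur() if start is None else np.array(start); print("from",q)
    for w in wps:
        w=np.array(w,float); n=int(max(1,np.ceil(np.linalg.norm(w[:3]-q[:3])/step),np.ceil(abs(w[3]-q[3])/rot)))
        d=(w-q)/n
        for i in range(n):
            a=np.radians(q[3]); v=[-d[2],d[0]*np.cos(a)+d[1]*np.sin(a),d[0]*np.sin(a)-d[1]*np.cos(a)]
            print(dict(tx=round(v[0]/.75,4),ty=round(v[1]/.75,4),tz=round(v[2]/.75,4),ax=round(-d[3]/180,4)),"mm",round(np.linalg.norm(d[:3])*1000),"->",q+d); q=q+d
E
python3 - <<'E'
from pl import *
plan([(.5151,.1427,.245,182.2),(.5151,.1427,.155,182.2)])
E
```

```text
from [  0.2346   0.5793   0.2415 247.9557]
{'tx': np.float64(-0.0015), 'ty': np.float64(0.1331), 'tz': np.float64(-0.1884), 'ax': np.float64(0.1218)} mm 173 -> [  0.3281   0.4338   0.2427 226.0371]
{'tx': np.float64(-0.0015), 'ty': np.float64(0.0531), 'tz': np.float64(-0.2244), 'ax': np.float64(0.1218)} mm 173 -> [  0.4216   0.2882   0.2438 204.1186]
{'tx': np.float64(-0.0015), 'ty': np.float64(-0.0345), 'tz': np.float64(-0.228), 'ax': np.float64(0.1218)} mm 173 -> [  0.5151   0.1427   0.245  182.2   ]
{'tx': np.float64(0.12), 'ty': np.float64(0.0), 'tz': np.float64(-0.0), 'ax': np.float64(0.0)} mm 90 -> [  0.5151   0.1427   0.155  182.2   ]
```

play_rows:
  commands:
    - {"fingers": -1,"tx": -0.0015,"ty": 0.1331,"tz": -0.1884,"ax": 0.1218,"ay": 0,"az": 0}
    - {"fingers": -1,"tx": -0.0015,"ty": 0.1331,"tz": -0.1884,"ax": 0.1218,"ay": 0,"az": 0}
    - {"fingers": -1,"tx": -0.0015,"ty": 0.1331,"tz": -0.1884,"ax": 0.1218,"ay": 0,"az": 0}
    - {"fingers": -1,"tx": -0.0015,"ty": 0.1331,"tz": -0.1884,"ax": 0.1218,"ay": 0,"az": 0}
    - {"fingers": -1,"tx": -0.0015,"ty": 0.1331,"tz": -0.1884,"ax": 0.1218,"ay": 0,"az": 0}

```text
time_s: 2.22
tcp_pos: [0.3298, 0.429, 0.2431]
ee_rot: [[-0.0, -0.698, -0.717], [-0.001, -0.717, 0.698], [-1.0, 0.001, -0.001]]
wrist_force: [-0.3, -0.7, -0.3]
gripper_width: 0.996
```

play_rows:
  commands:
    - {"fingers": -1,"tx": -0.0015,"ty": 0.0531,"tz": -0.2244,"ax": 0.1218,"ay": 0,"az": 0}
    - {"fingers": -1,"tx": -0.0015,"ty": 0.0531,"tz": -0.2244,"ax": 0.1218,"ay": 0,"az": 0}
    - {"fingers": -1,"tx": -0.0015,"ty": 0.0531,"tz": -0.2244,"ax": 0.1218,"ay": 0,"az": 0}
    - {"fingers": -1,"tx": -0.0015,"ty": 0.0531,"tz": -0.2244,"ax": 0.1218,"ay": 0,"az": 0}
    - {"fingers": -1,"tx": -0.0015,"ty": 0.0531,"tz": -0.2244,"ax": 0.1218,"ay": 0,"az": 0}

```text
time_s: 2.63
tcp_pos: [0.4233, 0.284, 0.2441]
ee_rot: [[0.0, -0.915, -0.404], [-0.001, -0.404, 0.915], [-1.0, 0.0, -0.001]]
wrist_force: [-0.5, 0.9, 0.2]
gripper_width: 0.999
```

play_rows:
  commands:
    - {"fingers": -1,"tx": -0.0015,"ty": -0.0345,"tz": -0.228,"ax": 0.1218,"ay": 0,"az": 0}
    - {"fingers": -1,"tx": -0.0015,"ty": -0.0345,"tz": -0.228,"ax": 0.1218,"ay": 0,"az": 0}
    - {"fingers": -1,"tx": -0.0015,"ty": -0.0345,"tz": -0.228,"ax": 0.1218,"ay": 0,"az": 0}
    - {"fingers": -1,"tx": -0.0015,"ty": -0.0345,"tz": -0.228,"ax": 0.1218,"ay": 0,"az": 0}
    - {"fingers": -1,"tx": -0.0015,"ty": -0.0345,"tz": -0.228,"ax": 0.1218,"ay": 0,"az": 0}

```text
time_s: 3.05
tcp_pos: [0.5172, 0.1387, 0.2449]
ee_rot: [[0.001, -0.999, -0.033], [-0.001, -0.033, 0.999], [-1.0, -0.001, -0.001]]
wrist_force: [0.0, 0.5, -0.4]
gripper_width: 1.001
```

Run:
```python
from pl import *
p=cap("top"); p=cap("top")
plan([(.5151,.1427,.155,182.2)])
```

```text
from [  0.5158   0.1412   0.2447 181.986 ]
{'tx': np.float64(0.1196), 'ty': np.float64(0.0008), 'tz': np.float64(0.002), 'ax': np.float64(-0.0012)} mm 90 -> [  0.5151   0.1427   0.155  182.2   ]
```

play_rows:
  commands:
    - {"fingers": -1,"tx": 0.04,"ty": 0.0008,"tz": 0.002,"ax": 0,"ay": 0,"az": 0}
    - {"fingers": -1,"tx": 0.08,"ty": 0.0008,"tz": 0.002,"ax": 0,"ay": 0,"az": 0}
    - {"fingers": -1,"tx": 0.11,"ty": 0.0008,"tz": 0.002,"ax": 0,"ay": 0,"az": 0}
    - {"fingers": -1,"tx": 0.12,"ty": 0.0008,"tz": 0.002,"ax": 0,"ay": 0,"az": 0}
    - {"fingers": -1,"tx": 0.12,"ty": 0.0008,"tz": 0.002,"ax": 0,"ay": 0,"az": 0}

```text
time_s: 3.57
tcp_pos: [0.5129, 0.1448, 0.1531]
ee_rot: [[-0.004, -0.999, -0.04], [-0.002, -0.04, 0.999], [-1.0, 0.004, -0.002]]
wrist_force: [-0.2, -0.2, 0.3]
gripper_width: 0.998
```

play_rows:
  commands:
    - {"fingers": 1,"tx": 0,"ty": 0,"tz": 0,"ax": 0,"ay": 0,"az": 0}
    - {"fingers": 1,"tx": 0,"ty": 0,"tz": 0,"ax": 0,"ay": 0,"az": 0}
    - {"fingers": 1,"tx": 0,"ty": 0,"tz": 0,"ax": 0,"ay": 0,"az": 0}
    - {"fingers": 1,"tx": 0,"ty": 0,"tz": 0,"ax": 0,"ay": 0,"az": 0}
    - {"fingers": 1,"tx": 0,"ty": 0,"tz": 0,"ax": 0,"ay": 0,"az": 0}

```text
time_s: 3.98
tcp_pos: [0.5147, 0.1444, 0.1559]
ee_rot: [[0.002, -0.999, -0.038], [0.001, -0.038, 0.999], [-1.0, -0.002, 0.001]]
wrist_force: [-0.5, 0.2, 0.5]
gripper_width: 0.705
```

play_rows:
  commands:
    - {"fingers": 1,"tx": 0,"ty": 0,"tz": 0,"ax": 0,"ay": 0,"az": 0}
    - {"fingers": 1,"tx": 0,"ty": 0,"tz": 0,"ax": 0,"ay": 0,"az": 0}
    - {"fingers": 1,"tx": 0,"ty": 0,"tz": 0,"ax": 0,"ay": 0,"az": 0}
    - {"fingers": 1,"tx": 0,"ty": 0,"tz": 0,"ax": 0,"ay": 0,"az": 0}

```text
time_s: 4.32
tcp_pos: [0.5148, 0.1443, 0.1553]
ee_rot: [[0.001, -0.999, -0.038], [0.0, -0.038, 0.999], [-1.0, -0.001, 0.0]]
wrist_force: [0.8, -0.1, 0.9]
gripper_width: 0.493
```

Run:
```python
from pl import *
q=cur()
plan([(q[0],q[1],.29,182.2),(.4857,-.3224,.29,182.2),(.4857,-.3224,q[2]-.117,182.2)],start=[*q[:3],182.2])
```

```text
from [  0.5148   0.1443   0.1553 182.2   ]
{'tx': np.float64(-0.1796), 'ty': np.float64(-0.0), 'tz': np.float64(0.0), 'ax': np.float64(-0.0)} mm 135 -> [  0.5148   0.1443   0.29   182.2   ]
{'tx': np.float64(-0.0), 'ty': np.float64(0.0209), 'tz': np.float64(-0.2068), 'ax': np.float64(-0.0)} mm 156 -> [  0.5051  -0.0113   0.29   182.2   ]
{'tx': np.float64(-0.0), 'ty': np.float64(0.0209), 'tz': np.float64(-0.2068), 'ax': np.float64(-0.0)} mm 156 -> [  0.4954  -0.1668   0.29   182.2   ]
{'tx': np.float64(-0.0), 'ty': np.float64(0.0209), 'tz': np.float64(-0.2068), 'ax': np.float64(-0.0)} mm 156 -> [  0.4857  -0.3224   0.29   182.2   ]
{'tx': np.float64(0.1678), 'ty': np.float64(-0.0), 'tz': np.float64(0.0), 'ax': np.float64(-0.0)} mm 126 -> [  0.4857  -0.3224   0.1641 182.2   ]
{'tx': np.float64(0.1678), 'ty': np.float64(-0.0), 'tz': np.float64(0.0), 'ax': np.float64(-0.0)} mm 126 -> [  0.4857  -0.3224   0.0383 182.2   ]
```

play_rows:
  commands:
    - {"fingers": 1,"tx": 0,"ty": 0,"tz": 0,"ax": 0,"ay": 0,"az": 0}
    - {"fingers": 1,"tx": 0,"ty": 0,"tz": 0,"ax": 0,"ay": 0,"az": 0}
    - {"fingers": 1,"tx": 0,"ty": 0,"tz": 0,"ax": 0,"ay": 0,"az": 0}

```text
time_s: 4.57
tcp_pos: [0.5148, 0.1443, 0.1553]
ee_rot: [[0.001, -0.999, -0.038], [0.0, -0.038, 0.999], [-1.0, -0.001, 0.0]]
wrist_force: [1.2, -0.3, 2.6]
gripper_width: 0.491
```

play_rows:
  commands:
    - {"fingers": 1,"tx": -0.02,"ty": 0,"tz": 0,"ax": 0,"ay": 0,"az": 0}
    - {"fingers": 1,"tx": -0.06,"ty": 0,"tz": 0,"ax": 0,"ay": 0,"az": 0}
    - {"fingers": 1,"tx": -0.11,"ty": 0,"tz": 0,"ax": 0,"ay": 0,"az": 0}
    - {"fingers": 1,"tx": -0.16,"ty": 0,"tz": 0,"ax": 0,"ay": 0,"az": 0}
    - {"fingers": 1,"tx": -0.18,"ty": 0,"tz": 0,"ax": 0,"ay": 0,"az": 0}

```text
time_s: 4.98
tcp_pos: [0.5156, 0.1445, 0.2948]
ee_rot: [[0.006, -0.999, -0.039], [0.002, -0.039, 0.999], [-1.0, -0.007, 0.002]]
wrist_force: [-0.0, 0.8, -0.1]
gripper_width: 0.489
```

play_rows:
  commands:
    - {"fingers": 1,"tx": 0,"ty": 0.003,"tz": -0.03,"ax": 0,"ay": 0,"az": 0}
    - {"fingers": 1,"tx": 0,"ty": 0.007,"tz": -0.07,"ax": 0,"ay": 0,"az": 0}
    - {"fingers": 1,"tx": 0,"ty": 0.0115,"tz": -0.115,"ax": 0,"ay": 0,"az": 0}
    - {"fingers": 1,"tx": 0,"ty": 0.016,"tz": -0.16,"ax": 0,"ay": 0,"az": 0}
    - {"fingers": 1,"tx": 0,"ty": 0.0209,"tz": -0.2068,"ax": 0,"ay": 0,"az": 0}

```text
time_s: 5.4
tcp_pos: [0.5033, -0.0125, 0.289]
ee_rot: [[-0.003, -0.999, -0.039], [0.0, -0.039, 0.999], [-1.0, 0.003, 0.0]]
wrist_force: [1.4, 0.4, -0.8]
gripper_width: 0.491
```

play_rows:
  commands:
    - {"fingers": 1,"tx": 0,"ty": 0.0045,"tz": -0.045,"ax": 0,"ay": 0,"az": 0}
    - {"fingers": 1,"tx": 0,"ty": 0.009,"tz": -0.09,"ax": 0,"ay": 0,"az": 0}
    - {"fingers": 1,"tx": 0,"ty": 0.0135,"tz": -0.135,"ax": 0,"ay": 0,"az": 0}
    - {"fingers": 1,"tx": 0,"ty": 0.018,"tz": -0.175,"ax": 0,"ay": 0,"az": 0}
    - {"fingers": 1,"tx": 0,"ty": 0.0209,"tz": -0.2068,"ax": 0,"ay": 0,"az": 0}

```text
time_s: 5.82
tcp_pos: [0.4934, -0.1688, 0.2889]
ee_rot: [[-0.003, -0.999, -0.036], [0.001, -0.036, 0.999], [-1.0, 0.003, 0.001]]
wrist_force: [-0.2, 0.1, -0.8]
gripper_width: 0.489
```

play_rows:
  commands:
    - {"fingers": 1,"tx": 0,"ty": 0.0045,"tz": -0.045,"ax": 0,"ay": 0,"az": 0}
    - {"fingers": 1,"tx": 0,"ty": 0.009,"tz": -0.09,"ax": 0,"ay": 0,"az": 0}
    - {"fingers": 1,"tx": 0,"ty": 0.0135,"tz": -0.135,"ax": 0,"ay": 0,"az": 0}
    - {"fingers": 1,"tx": 0,"ty": 0.018,"tz": -0.18,"ax": 0,"ay": 0,"az": 0}
    - {"fingers": 1,"tx": 0,"ty": 0.0209,"tz": -0.2068,"ax": 0,"ay": 0,"az": 0}

```text
time_s: 6.23
tcp_pos: [0.4839, -0.3249, 0.2885]
ee_rot: [[-0.003, -0.999, -0.036], [0.001, -0.036, 0.999], [-1.0, 0.003, 0.001]]
wrist_force: [0.3, 0.1, -0.5]
gripper_width: 0.49
```

Run:
```python
from pl import *
p=cap("scene"); p=cap("scene"); print(r.sense()["wrist_force"],r.sense()["gripper_width"])
q=cur(); plan([(.4857,-.3224,.0395,182.2)],start=[*q[:3],182.2],step=.3)
```

```text
[-0.132   0.7836  0.2441] 0.4858483738245144
from [  0.4838  -0.3249   0.288  182.2   ]
{'tx': np.float64(0.3313), 'ty': np.float64(-0.0026), 'tz': np.float64(0.0032), 'ax': np.float64(-0.0)} mm 249 -> [  0.4857  -0.3224   0.0395 182.2   ]
```

play_rows:
  commands:
    - {"fingers": 1,"tx": 0.03,"ty": -0.0026,"tz": 0.0032,"ax": 0,"ay": 0,"az": 0}
    - {"fingers": 1,"tx": 0.075,"ty": -0.0026,"tz": 0.0032,"ax": 0,"ay": 0,"az": 0}
    - {"fingers": 1,"tx": 0.125,"ty": -0.0026,"tz": 0.0032,"ax": 0,"ay": 0,"az": 0}
    - {"fingers": 1,"tx": 0.175,"ty": -0.0026,"tz": 0.0032,"ax": 0,"ay": 0,"az": 0}
    - {"fingers": 1,"tx": 0.215,"ty": -0.0026,"tz": 0.0032,"ax": 0,"ay": 0,"az": 0}

```text
time_s: 6.75
tcp_pos: [0.4851, -0.3184, 0.1255]
ee_rot: [[-0.004, -0.999, -0.038], [0.003, -0.038, 0.999], [-1.0, 0.004, 0.003]]
wrist_force: [0.1, 0.3, -1.5]
gripper_width: 0.492
```

play_rows:
  commands:
    - {"fingers": 1,"tx": 0.04,"ty": 0,"tz": 0,"ax": 0,"ay": 0,"az": 0}
    - {"fingers": 1,"tx": 0.075,"ty": 0,"tz": 0,"ax": 0,"ay": 0,"az": 0}
    - {"fingers": 1,"tx": 0.1,"ty": 0,"tz": 0,"ax": 0,"ay": 0,"az": 0}
    - {"fingers": 1,"tx": 0.112,"ty": 0,"tz": 0,"ax": 0,"ay": 0,"az": 0}
    - {"fingers": 1,"tx": 0.1155,"ty": 0,"tz": 0,"ax": 0,"ay": 0,"az": 0}

```text
time_s: 7.17
tcp_pos: [0.4856, -0.3189, 0.0399]
ee_rot: [[-0.005, -0.999, -0.038], [0.002, -0.038, 0.999], [-1.0, 0.005, 0.002]]
wrist_force: [-0.2, 0.9, -1.1]
gripper_width: 0.493
```

play_rows:
  commands:
    - {"fingers": 1,"tx": 0.002,"ty": 0,"tz": 0,"ax": 0,"ay": 0,"az": 0}
    - {"fingers": 1,"tx": 0.004,"ty": 0,"tz": 0,"ax": 0,"ay": 0,"az": 0}
    - {"fingers": 1,"tx": 0.005,"ty": 0,"tz": 0,"ax": 0,"ay": 0,"az": 0}

```text
time_s: 7.42
tcp_pos: [0.4878, -0.3203, 0.0396]
ee_rot: [[0.002, -0.999, -0.038], [-0.001, -0.038, 0.999], [-1.0, -0.002, -0.001]]
wrist_force: [0.0, -0.5, -1.4]
gripper_width: 0.487
```

play_rows:
  commands:
    - {"fingers": 1,"tx": 0.0015,"ty": 0,"tz": 0,"ax": 0,"ay": 0,"az": 0}
    - {"fingers": 1,"tx": 0.003,"ty": 0,"tz": 0,"ax": 0,"ay": 0,"az": 0}
    - {"fingers": 1,"tx": 0.004,"ty": 0,"tz": 0,"ax": 0,"ay": 0,"az": 0}
    - {"fingers": 1,"tx": 0.004,"ty": 0,"tz": 0,"ax": 0,"ay": 0,"az": 0}

```text
time_s: 7.75
tcp_pos: [0.4873, -0.3203, 0.0363]
ee_rot: [[0.001, -0.999, -0.038], [-0.001, -0.038, 0.999], [-1.0, -0.001, -0.001]]
wrist_force: [-0.7, 1.4, 3.4]
gripper_width: 0.491
```

play_rows:
  commands:
    - {"fingers": -1,"tx": 0,"ty": 0,"tz": 0,"ax": 0,"ay": 0,"az": 0}
    - {"fingers": -1,"tx": 0,"ty": 0,"tz": 0,"ax": 0,"ay": 0,"az": 0}
    - {"fingers": -1,"tx": 0,"ty": 0,"tz": 0,"ax": 0,"ay": 0,"az": 0}
    - {"fingers": -1,"tx": 0,"ty": 0,"tz": 0,"ax": 0,"ay": 0,"az": 0}
    - {"fingers": -1,"tx": 0,"ty": 0,"tz": 0,"ax": 0,"ay": 0,"az": 0}

```text
time_s: 8.17
tcp_pos: [0.4869, -0.3201, 0.0351]
ee_rot: [[-0.0, -0.999, -0.038], [0.0, -0.038, 0.999], [-1.0, 0.0, 0.0]]
wrist_force: [0.2, 0.1, 0.1]
gripper_width: 0.779
```

play_rows:
  commands:
    - {"fingers": -1,"tx": -0.02,"ty": 0,"tz": 0,"ax": 0,"ay": 0,"az": 0}
    - {"fingers": -1,"tx": -0.05,"ty": 0,"tz": 0,"ax": 0,"ay": 0,"az": 0}
    - {"fingers": -1,"tx": -0.1,"ty": 0,"tz": 0,"ax": 0,"ay": 0,"az": 0}
    - {"fingers": -1,"tx": -0.15,"ty": 0,"tz": 0,"ax": 0,"ay": 0,"az": 0}
    - {"fingers": -1,"tx": -0.2,"ty": 0,"tz": 0,"ax": 0,"ay": 0,"az": 0}

```text
time_s: 8.58
tcp_pos: [0.4865, -0.32, 0.1866]
ee_rot: [[-0.001, -0.999, -0.038], [0.0, -0.038, 0.999], [-1.0, 0.001, 0.0]]
wrist_force: [0.9, -0.2, -0.2]
gripper_width: 0.99
```

play_rows:
  commands:
    - {"fingers": -1,"tx": -0.055,"ty": 0,"tz": 0,"ax": 0,"ay": 0,"az": 0}
    - {"fingers": -1,"tx": -0.11,"ty": 0,"tz": 0,"ax": 0,"ay": 0,"az": 0}
    - {"fingers": -1,"tx": -0.13,"ty": 0,"tz": 0,"ax": 0,"ay": 0,"az": 0}

```text
time_s: 8.83
tcp_pos: [0.4888, -0.3215, 0.2901]
ee_rot: [[0.01, -0.999, -0.039], [-0.006, -0.039, 0.999], [-1.0, -0.01, -0.006]]
wrist_force: [0.5, -0.3, 1.1]
gripper_width: 0.999
```

Run:
```python
from pl import *
p=cap("top"); p=cap("top"); save(p,"t2.png")
im=p["image"].astype(int)
for b in((139,251),(136,177),(228,155)): print("bottle cap",ray(p,b,.15))
for s in spotter.silhouettes("pot_c",p)[:2]: print("pot",s["uv"],s["score"],ray(p,s["uv"],.05))
red=(im[...,0]>140)&(im[...,1]<60)&(im[...,2]<60); red[:,260:]=0;red[:,:180]=0
for nm in("L","R"):
    e=[]
    for v in range(187,246):
        u=np.nonzero(red[v])[0]; e.append(ray(p,((u.min()-.5) if nm=="L" else u.max()+.5,v),.122)[:2])
    e=np.array(e); f=np.polyfit(e[:,0],e[:,1],1); print("red",nm,np.degrees(np.arctan(f[0])),np.polyval(f,.545))
e=[]
for u in range(200,240):
    v=np.nonzero(red[:,u])[0]; e.append((ray(p,(u,v.min()-.5),.122)[0],ray(p,(u,v.max()+.5),.122)[0],ray(p,(u,v.max()+.5),.102)[0]))
print("x range",np.median(e,0)); print(cage(.0025,.218))
q=cur(); c=cage(.0025,.218); plan([(*c,q[2],182.2),(*c,.1345,182.2)],start=[*q[:3],182.2])
```

```text
bottle cap [0.4571 0.3348 0.15  ]
bottle cap [0.6354 0.3457 0.15  ]
bottle cap [0.6845 0.1218 0.15  ]
red L 2.2756183518462962 0.20825259429119447
red R 1.717095471458049 0.08928033967498508
x range [0.6192 0.4667 0.4678]
[0.5392 0.2323]
from [  0.4873  -0.3201   0.2844 182.2   ]
{'tx': np.float64(-0.0), 'ty': np.float64(-0.0325), 'tz': np.float64(0.2445), 'ax': np.float64(-0.0)} mm 185 -> [  0.5046  -0.136    0.2844 182.2   ]
{'tx': np.float64(-0.0), 'ty': np.float64(-0.0325), 'tz': np.float64(0.2445), 'ax': np.float64(-0.0)} mm 185 -> [  0.5219   0.0482   0.2844 182.2   ]
{'tx': np.float64(-0.0), 'ty': np.float64(-0.0325), 'tz': np.float64(0.2445), 'ax': np.float64(-0.0)} mm 185 -> [  0.5392   0.2323   0.2844 182.2   ]
{'tx': np.float64(0.1999), 'ty': np.float64(-0.0), 'tz': np.float64(-0.0), 'ax': np.float64(-0.0)} mm 150 -> [  0.5392   0.2323   0.1345 182.2   ]
```

View pics/t2.png

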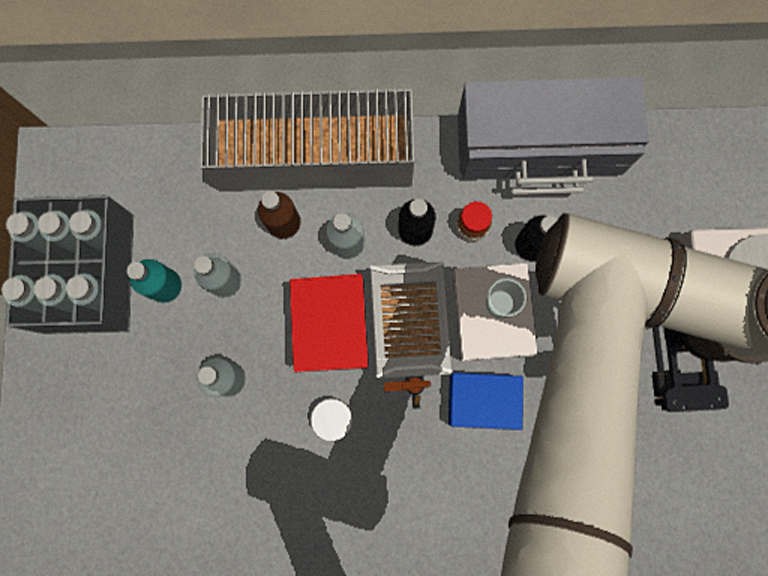

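The pot has left the cover (red rectangle clear at (330,323)); the arm hides the mat for now. The bottles are well away from the pushing place.

play_rows:
  commands:
    - {"fingers": -1,"tx": 0,"ty": -0.0325,"tz": 0.2445,"ax": 0,"ay": 0,"az": 0}
    - {"fingers": -1,"tx": 0,"ty": -0.0325,"tz": 0.2445,"ax": 0,"ay": 0,"az": 0}
    - {"fingers": -1,"tx": 0,"ty": -0.0325,"tz": 0.2445,"ax": 0,"ay": 0,"az": 0}
    - {"fingers": -1,"tx": 0,"ty": -0.0325,"tz": 0.2445,"ax": 0,"ay": 0,"az": 0}
    - {"fingers": -1,"tx": 0,"ty": -0.0325,"tz": 0.2445,"ax": 0,"ay": 0,"az": 0}

```text
time_s: 9.4
tcp_pos: [0.5033, -0.1324, 0.2807]
ee_rot: [[-0.004, -0.999, -0.041], [0.001, -0.041, 0.999], [-1.0, 0.004, 0.001]]
wrist_force: [-0.6, -0.1, -0.1]
gripper_width: 0.999
```

play_rows:
  commands:
    - {"fingers": -1,"tx": 0,"ty": -0.0325,"tz": 0.2445,"ax": 0,"ay": 0,"az": 0}
    - {"fingers": -1,"tx": 0,"ty": -0.0325,"tz": 0.2445,"ax": 0,"ay": 0,"az": 0}
    - {"fingers": -1,"tx": 0,"ty": -0.0325,"tz": 0.2445,"ax": 0,"ay": 0,"az": 0}
    - {"fingers": -1,"tx": 0,"ty": -0.0325,"tz": 0.2445,"ax": 0,"ay": 0,"az": 0}
    - {"fingers": -1,"tx": 0,"ty": -0.0325,"tz": 0.2445,"ax": 0,"ay": 0,"az": 0}

```text
time_s: 9.82
tcp_pos: [0.521, 0.0519, 0.2806]
ee_rot: [[-0.003, -0.999, -0.041], [-0.0, -0.041, 0.999], [-1.0, 0.003, -0.0]]
wrist_force: [-0.2, -0.3, 0.7]
gripper_width: 0.998
```

play_rows:
  commands:
    - {"fingers": -1,"tx": 0,"ty": -0.0325,"tz": 0.2445,"ax": 0,"ay": 0,"az": 0}
    - {"fingers": -1,"tx": 0,"ty": -0.0325,"tz": 0.2445,"ax": 0,"ay": 0,"az": 0}
    - {"fingers": -1,"tx": 0,"ty": -0.0325,"tz": 0.2445,"ax": 0,"ay": 0,"az": 0}
    - {"fingers": -1,"tx": 0,"ty": -0.0325,"tz": 0.2445,"ax": 0,"ay": 0,"az": 0}
    - {"fingers": -1,"tx": 0,"ty": -0.0325,"tz": 0.2445,"ax": 0,"ay": 0,"az": 0}

```text
time_s: 10.23
tcp_pos: [0.5384, 0.2363, 0.2799]
ee_rot: [[-0.003, -0.999, -0.041], [-0.002, -0.041, 0.999], [-1.0, 0.003, -0.001]]
wrist_force: [0.4, -0.6, -0.5]
gripper_width: 1.001
```

Run:
```python
from pl import *
p=cap("top"); p=cap("top"); im=p["image"].astype(int)
yel=(im[...,0]>180)&(im[...,1]>150)&(im[...,2]<90)
v,u=np.nonzero(im.min(2)>190); k=(u>375)&(u<430)&(v>210)&(v<265)
if k.sum(): print("lid",ray(p,(u[k].mean(),v[k].mean()),.058),k.sum())
q=cur(); c=cage(.0025,.218); plan([(*c,.1345,182.2)],start=q)
```

```text
lid [ 0.4865 -0.3193  0.058 ] 171
from [  0.5384   0.235    0.2798 182.3916]
{'tx': np.float64(0.1937), 'ty': np.float64(-0.001), 'tz': np.float64(-0.0036), 'ax': np.float64(0.0011)} mm 145 -> [  0.5392   0.2323   0.1345 182.2   ]
```

play_rows:
  commands:
    - {"fingers": -1,"tx": 0.04,"ty": -0.001,"tz": -0.002,"ax": 0.001,"ay": 0,"az": 0}
    - {"fingers": -1,"tx": 0.09,"ty": -0.001,"tz": -0.002,"ax": 0.001,"ay": 0,"az": 0}
    - {"fingers": -1,"tx": 0.14,"ty": -0.001,"tz": -0.002,"ax": 0.001,"ay": 0,"az": 0}
    - {"fingers": -1,"tx": 0.175,"ty": -0.001,"tz": -0.002,"ax": 0.001,"ay": 0,"az": 0}
    - {"fingers": -1,"tx": 0.192,"ty": -0.001,"tz": -0.002,"ax": 0.001,"ay": 0,"az": 0}

```text
time_s: 10.75
tcp_pos: [0.5368, 0.2275, 0.1334]
ee_rot: [[-0.009, -0.999, -0.032], [-0.005, -0.032, 0.999], [-1.0, 0.009, -0.005]]
wrist_force: [0.5, 0.8, -0.3]
gripper_width: 0.999
```

play_rows:
  commands:
    - {"fingers": -1,"tx": 0,"ty": 0,"tz": 0,"ax": 0,"ay": 0,"az": 0}
    - {"fingers": -1,"tx": 0,"ty": 0,"tz": 0,"ax": 0,"ay": 0,"az": 0}
    - {"fingers": -1,"tx": 0,"ty": 0,"tz": 0,"ax": 0,"ay": 0,"az": 0}

```text
time_s: 11.0
tcp_pos: [0.5405, 0.2305, 0.1398]
ee_rot: [[0.001, -0.999, -0.034], [0.001, -0.034, 0.999], [-1.0, -0.001, 0.0]]
wrist_force: [0.0, 0.1, 0.2]
gripper_width: 0.996
```

Run:
```python
from pl import *
q=cur();print(q); R=r.sense()["ee_rot"];print(R[:,0])
c=cage(.0025,.1945); plan([(*c,.1345,182.2)],start=q)
a=np.radians(YAW);d=q[:2]-C; print("cage",d@[np.cos(a),np.sin(a)],d@[-np.sin(a),np.cos(a)])
```

```text
[  0.5405   0.2305   0.1398 181.97  ]
[ 0.0014  0.0005 -1.    ]
from [  0.5405   0.2305   0.1398 181.97  ]
{'tx': np.float64(0.0071), 'ty': np.float64(0.0015), 'tz': np.float64(-0.0288), 'ax': np.float64(-0.0013)} mm 22 -> [  0.5401   0.2089   0.1345 182.2   ]
cage 0.0037235614329633533 0.21610430792083005
```

play_rows:
  commands:
    - {"fingers": -1,"tx": 0.004,"ty": 0,"tz": 0,"ax": -0.0013,"ay": 0,"az": 0}
    - {"fingers": -1,"tx": 0.007,"ty": 0,"tz": 0,"ax": -0.0013,"ay": 0,"az": 0}
    - {"fingers": -1,"tx": 0.007,"ty": 0,"tz": 0,"ax": -0.0013,"ay": 0,"az": 0}
    - {"fingers": -1,"tx": 0.007,"ty": 0,"tz": 0,"ax": -0.0013,"ay": 0,"az": 0}
    - {"fingers": -1,"tx": 0.007,"ty": 0,"tz": 0,"ax": -0.0013,"ay": 0,"az": 0}

```text
time_s: 11.42
tcp_pos: [0.5399, 0.231, 0.1339]
ee_rot: [[0.001, -0.999, -0.039], [0.0, -0.039, 0.999], [-1.0, -0.001, 0.0]]
wrist_force: [0.9, 0.2, -0.5]
gripper_width: 1.001
```

play_rows:
  commands:
    - {"fingers": -1,"tx": 0,"ty": 0,"tz": -0.004,"ax": 0,"ay": 0,"az": 0}
    - {"fingers": -1,"tx": 0,"ty": 0,"tz": -0.008,"ax": 0,"ay": 0,"az": 0}
    - {"fingers": -1,"tx": 0,"ty": 0,"tz": -0.012,"ax": 0,"ay": 0,"az": 0}
    - {"fingers": -1,"tx": 0,"ty": 0,"tz": -0.016,"ax": 0,"ay": 0,"az": 0}
    - {"fingers": -1,"tx": 0,"ty": 0,"tz": -0.02,"ax": 0,"ay": 0,"az": 0}

```text
time_s: 11.83
tcp_pos: [0.5405, 0.2157, 0.1336]
ee_rot: [[0.0, -0.999, -0.039], [0.0, -0.039, 0.999], [-1.0, -0.0, 0.0]]
wrist_force: [-0.5, 1.9, 1.2]
gripper_width: 1.004
```

play_rows:
  commands:
    - {"fingers": -1,"tx": 0,"ty": 0,"tz": -0.004,"ax": 0,"ay": 0,"az": 0}
    - {"fingers": -1,"tx": 0,"ty": 0,"tz": -0.008,"ax": 0,"ay": 0,"az": 0}
    - {"fingers": -1,"tx": 0,"ty": 0,"tz": -0.012,"ax": 0,"ay": 0,"az": 0}
    - {"fingers": -1,"tx": 0,"ty": 0,"tz": -0.016,"ax": 0,"ay": 0,"az": 0}
    - {"fingers": -1,"tx": 0,"ty": 0,"tz": -0.02,"ax": 0,"ay": 0,"az": 0}

```text
time_s: 12.25
tcp_pos: [0.5411, 0.2007, 0.1336]
ee_rot: [[0.0, -0.999, -0.039], [0.0, -0.039, 0.999], [-1.0, -0.0, 0.0]]
wrist_force: [-0.2, 1.0, 0.2]
gripper_width: 1.001
```

Run:
```python
from pl import *
p=cap("scene"); save(p,"s3.png",(120,110,320,250),4)
q=cur();print(q); a=np.radians(YAW);d=q[:2]-C; print("cage",d@[np.cos(a),np.sin(a)],d@[-np.sin(a),np.cos(a)],r.sense()["wrist_force"])
```

```text
[  0.541    0.2002   0.1336 182.2118]
cage 0.0030340046555138033 0.1858163993383825 [-0.3446 -0.9914 -0.2083]
```

View pics/s3.png

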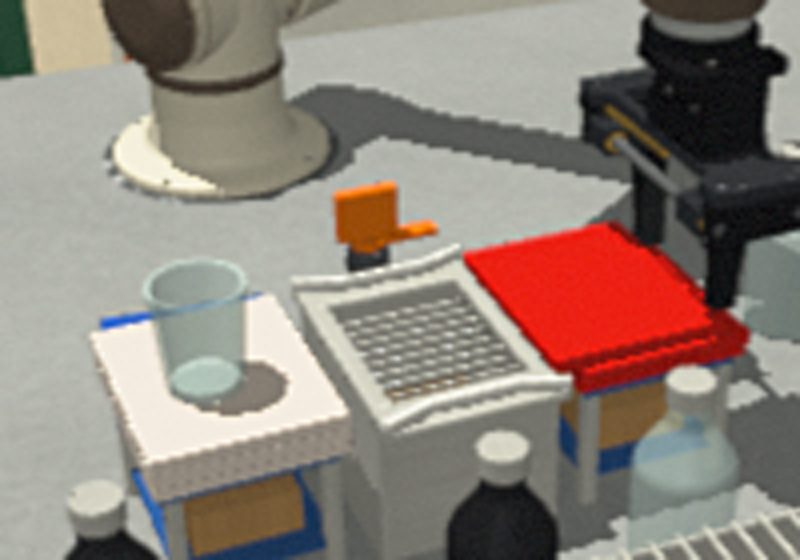

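The cover slides alone; red2 stays put, with its rim showing behind the fingers at about (745,330) in the crop. Keep pushing.

play_rows:
  commands:
    - {"fingers": -1,"tx": 0,"ty": 0,"tz": -0.006,"ax": 0,"ay": 0,"az": 0}
    - {"fingers": -1,"tx": 0,"ty": 0,"tz": -0.012,"ax": 0,"ay": 0,"az": 0}
    - {"fingers": -1,"tx": 0,"ty": 0.001,"tz": -0.018,"ax": 0,"ay": 0,"az": 0}
    - {"fingers": -1,"tx": 0,"ty": 0.001,"tz": -0.024,"ax": 0,"ay": 0,"az": 0}
    - {"fingers": -1,"tx": 0,"ty": 0.001,"tz": -0.03,"ax": 0,"ay": 0,"az": 0}

```text
time_s: 12.72
tcp_pos: [0.5411, 0.1779, 0.1336]
ee_rot: [[-0.0, -0.999, -0.039], [0.0, -0.039, 0.999], [-1.0, 0.0, 0.0]]
wrist_force: [0.4, 1.4, 0.5]
gripper_width: 1.0
```

play_rows:
  commands:
    - {"fingers": -1,"tx": 0,"ty": 0,"tz": -0.006,"ax": 0,"ay": 0,"az": 0}
    - {"fingers": -1,"tx": 0,"ty": 0,"tz": -0.012,"ax": 0,"ay": 0,"az": 0}
    - {"fingers": -1,"tx": 0,"ty": 0.001,"tz": -0.018,"ax": 0,"ay": 0,"az": 0}
    - {"fingers": -1,"tx": 0,"ty": 0.001,"tz": -0.024,"ax": 0,"ay": 0,"az": 0}
    - {"fingers": -1,"tx": 0,"ty": 0.001,"tz": -0.03,"ax": 0,"ay": 0,"az": 0}

```text
time_s: 13.13
tcp_pos: [0.5413, 0.1555, 0.1336]
ee_rot: [[0.0, -0.999, -0.039], [0.0, -0.039, 0.999], [-1.0, -0.0, 0.0]]
wrist_force: [-0.6, 0.6, 0.1]
gripper_width: 1.002
```

play_rows:
  commands:
    - {"fingers": -1,"tx": 0,"ty": 0,"tz": -0.006,"ax": 0,"ay": 0,"az": 0}
    - {"fingers": -1,"tx": 0,"ty": 0,"tz": -0.012,"ax": 0,"ay": 0,"az": 0}
    - {"fingers": -1,"tx": 0,"ty": 0.001,"tz": -0.018,"ax": 0,"ay": 0,"az": 0}
    - {"fingers": -1,"tx": 0,"ty": 0.001,"tz": -0.024,"ax": 0,"ay": 0,"az": 0}
    - {"fingers": -1,"tx": 0,"ty": 0.001,"tz": -0.03,"ax": 0,"ay": 0,"az": 0}

```text
time_s: 13.55
tcp_pos: [0.5416, 0.1331, 0.1338]
ee_rot: [[0.001, -0.999, -0.039], [0.0, -0.039, 0.999], [-1.0, -0.001, 0.0]]
wrist_force: [1.2, 0.7, 0.8]
gripper_width: 0.996
```

Run:
```python
from pl import *
p=cap("scene"); save(p,"s4.png",(120,110,320,250),4)
q=cur();print(q); a=np.radians(YAW);d=q[:2]-C; print("cage",d@[np.cos(a),np.sin(a)],d@[-np.sin(a),np.cos(a)],r.sense()["wrist_force"])
```

```text
[  0.5413   0.1323   0.1336 182.2053]
cage 0.000748845776660957 0.11800139579431212 [ 0.1847 -0.3677 -0.498 ]
```

View pics/s4.png

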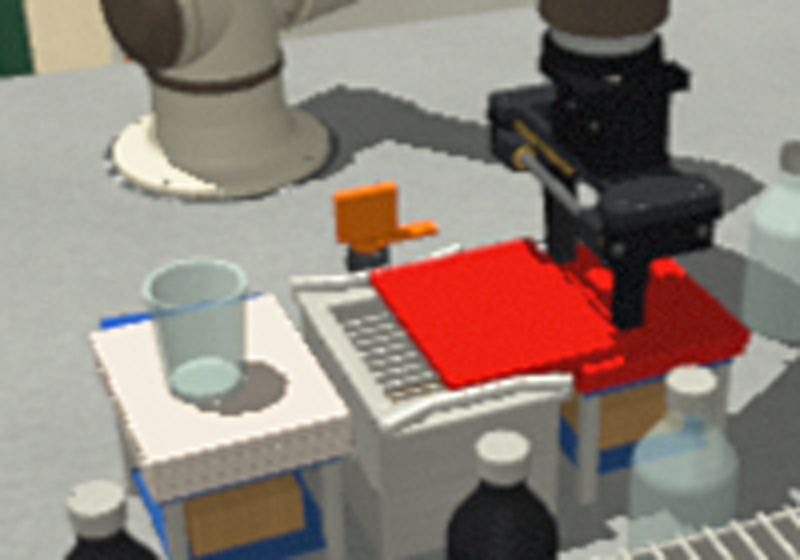

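The cover is riding between the rails, two-thirds in, with red2 unmoved. Continue, then measure the leading edge.

play_rows:
  commands:
    - {"fingers": -1,"tx": 0,"ty": 0,"tz": -0.006,"ax": 0,"ay": 0,"az": 0}
    - {"fingers": -1,"tx": 0,"ty": 0,"tz": -0.012,"ax": 0,"ay": 0,"az": 0}
    - {"fingers": -1,"tx": 0,"ty": 0,"tz": -0.018,"ax": 0,"ay": 0,"az": 0}
    - {"fingers": -1,"tx": 0,"ty": 0,"tz": -0.024,"ax": 0,"ay": 0,"az": 0}
    - {"fingers": -1,"tx": 0,"ty": 0,"tz": -0.03,"ax": 0,"ay": 0,"az": 0}

```text
time_s: 14.02
tcp_pos: [0.5421, 0.1103, 0.1333]
ee_rot: [[-0.001, -0.999, -0.039], [-0.0, -0.039, 0.999], [-1.0, 0.001, -0.0]]
wrist_force: [0.6, 1.2, -0.4]
gripper_width: 1.004
```

play_rows:
  commands:
    - {"fingers": -1,"tx": 0,"ty": 0,"tz": -0.006,"ax": 0,"ay": 0,"az": 0}
    - {"fingers": -1,"tx": 0,"ty": 0,"tz": -0.012,"ax": 0,"ay": 0,"az": 0}
    - {"fingers": -1,"tx": 0,"ty": 0,"tz": -0.018,"ax": 0,"ay": 0,"az": 0}
    - {"fingers": -1,"tx": 0,"ty": 0,"tz": -0.024,"ax": 0,"ay": 0,"az": 0}
    - {"fingers": -1,"tx": 0,"ty": 0,"tz": -0.026,"ax": 0,"ay": 0,"az": 0}

```text
time_s: 14.43
tcp_pos: [0.543, 0.0907, 0.1335]
ee_rot: [[-0.0, -0.999, -0.038], [-0.0, -0.038, 0.999], [-1.0, 0.0, -0.0]]
wrist_force: [-0.5, 0.6, -0.8]
gripper_width: 0.998
```

```bash
cat > lead.py <<'E'
from pl import *
p=cap("top"); p=cap("top"); im=p["image"].astype(int); save(p,"t5.png",(180,160,380,290),4)
q=cur();print(q); a=np.radians(YAW);d=q[:2]-C; print("cage",d@[np.cos(a),np.sin(a)],d@[-np.sin(a),np.cos(a)],r.sense()["wrist_force"])
X=np.array([np.cos(a),np.sin(a)]);Y=np.array([-X[1],X[0]])
# leading edge in cage y by sampling lines at z=.12: red fraction along y
g=im[...,0]-(im[...,1]+im[...,2])/2
for x in(-.06,-.04,-.02,0,.02,.04,.06):
    ys=np.arange(-.075,.09,.0005); u=np.array([proj(p,[*(C+x*X+y*Y),.12]) for y in ys]).astype(np.float32)
    s=cv2.remap(g.astype(np.float32),u[:,:1],u[:,1:],cv2.INTER_LINEAR)[:,0]
    w=s>70; 
    print(x,"red y range",np.round(ys[w].min()*1000,1),np.round(ys[w].max()*1000,1),round(s.max()))
E
python3 lead.py
```

```text
[  0.5431   0.091    0.1336 182.2099]
cage 0.0008950881716236378 0.07661418892380044 [-0.1399  0.2165  0.075 ]
-0.06 red y range -53.0 40.5 167
-0.04 red y range -53.0 43.5 167
-0.02 red y range -52.5 89.5 181
0 red y range -53.0 45.0 176
0.02 red y range -52.5 36.0 169
0.04 red y range -53.0 30.5 167
0.06 red y range -53.0 35.0 168
```

play_rows:
  commands:
    - {"fingers": -1,"tx": 0,"ty": 0,"tz": -0.003,"ax": 0,"ay": 0,"az": 0}
    - {"fingers": -1,"tx": 0,"ty": 0,"tz": -0.006,"ax": 0,"ay": 0,"az": 0}
    - {"fingers": -1,"tx": 0,"ty": 0,"tz": -0.0085,"ax": 0,"ay": 0,"az": 0}
    - {"fingers": -1,"tx": 0,"ty": 0,"tz": -0.0093,"ax": 0,"ay": 0,"az": 0}
    - {"fingers": -1,"tx": 0,"ty": 0,"tz": -0.0093,"ax": 0,"ay": 0,"az": 0}

```text
time_s: 14.95
tcp_pos: [0.5434, 0.0844, 0.1336]
ee_rot: [[0.0, -0.999, -0.039], [-0.0, -0.039, 0.999], [-1.0, -0.0, -0.0]]
wrist_force: [0.2, -0.8, 0.3]
gripper_width: 1.003
```

```bash
python3 lead.py
```

```text
[  0.5433   0.0844   0.1335 182.2392]
cage 0.0008606189334448431 0.069971100991743 [ 0.4042 -0.4731 -0.1806]
-0.06 red y range -59.0 33.5 178
-0.04 red y range -59.5 36.0 164
-0.02 red y range -59.5 89.5 176
0 red y range -59.0 37.0 165
0.02 red y range -59.5 28.0 167
0.04 red y range -59.0 22.0 167
0.06 red y range -59.0 26.0 163
```

View pics/t5.png

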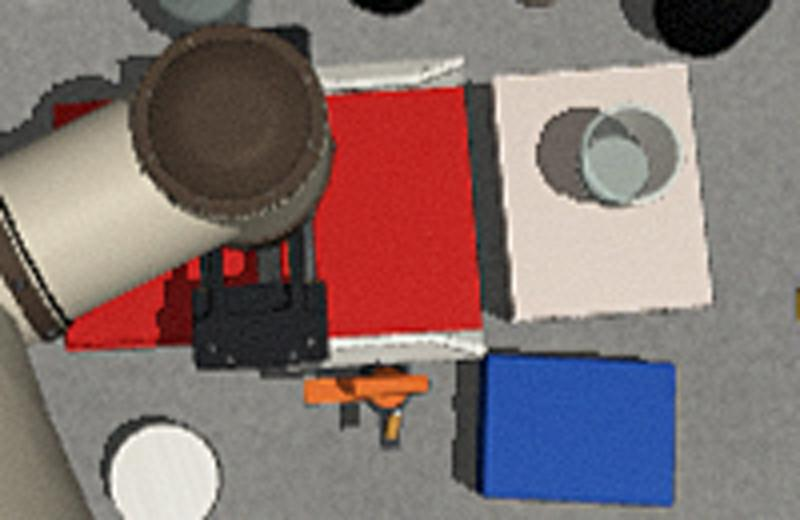

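The leading edge is flush to within about 1 mm (−59.2 mm measured). I'll nudge it 0.6 mm more, back off, lift, and check with a clear view.

play_rows:
  commands:
    - {"fingers": -1,"tx": 0,"ty": 0,"tz": -0.0008,"ax": 0,"ay": 0,"az": 0}
    - {"fingers": -1,"tx": 0,"ty": 0,"tz": -0.0008,"ax": 0,"ay": 0,"az": 0}
    - {"fingers": -1,"tx": 0,"ty": 0,"tz": -0.0008,"ax": 0,"ay": 0,"az": 0}

```text
time_s: 15.3
tcp_pos: [0.5433, 0.0839, 0.1335]
ee_rot: [[-0.0, -0.999, -0.039], [-0.0, -0.039, 0.999], [-1.0, 0.0, -0.0]]
wrist_force: [0.7, 1.2, 0.1]
gripper_width: 0.995
```

play_rows:
  commands:
    - {"fingers": -1,"tx": 0,"ty": 0,"tz": 0.007,"ax": 0,"ay": 0,"az": 0}
    - {"fingers": -1,"tx": 0,"ty": 0,"tz": 0.014,"ax": 0,"ay": 0,"az": 0}
    - {"fingers": -1,"tx": -0.03,"ty": 0,"tz": 0.02,"ax": 0,"ay": 0,"az": 0}
    - {"fingers": -1,"tx": -0.08,"ty": 0,"tz": 0.02,"ax": 0,"ay": 0,"az": 0}
    - {"fingers": -1,"tx": -0.13,"ty": 0,"tz": 0.02,"ax": 0,"ay": 0,"az": 0}

```text
time_s: 15.72
tcp_pos: [0.5419, 0.0992, 0.2311]
ee_rot: [[-0.003, -0.999, -0.04], [-0.002, -0.04, 0.999], [-1.0, 0.003, -0.002]]
wrist_force: [1.0, 0.2, 0.9]
gripper_width: 0.999
```

play_rows:
  commands:
    - {"fingers": -1,"tx": 0,"ty": 0,"tz": 0.05,"ax": 0,"ay": 0,"az": 0}
    - {"fingers": -1,"tx": 0,"ty": 0,"tz": 0.1,"ax": 0,"ay": 0,"az": 0}
    - {"fingers": -1,"tx": 0,"ty": 0,"tz": 0.15,"ax": 0,"ay": 0,"az": 0}
    - {"fingers": -1,"tx": 0,"ty": 0,"tz": 0.18,"ax": 0,"ay": 0,"az": 0}
    - {"fingers": -1,"tx": 0,"ty": 0,"tz": 0.18,"ax": 0,"ay": 0,"az": 0}

```text
time_s: 16.13
tcp_pos: [0.5373, 0.2381, 0.2308]
ee_rot: [[0.001, -0.999, -0.044], [0.001, -0.044, 0.999], [-1.0, -0.001, 0.001]]
wrist_force: [-0.1, -0.1, 0.3]
gripper_width: 0.999
```

```bash
python3 lead.py
python3 - <<'E'
from pl import *
q=cur(); c=cage(-.108,0); print(c)
plan([(*c,q[2],182.2),(*c,.154,182.2)],start=q)
E
```

```text
[  0.537    0.2347   0.2306 182.3447]
cage 0.0004002315333753401 0.22048340264335653 [-1.359  -0.1698 -0.263 ]
-0.06 red y range -59.5 89.5 194
-0.04 red y range -60.0 89.5 181
-0.02 red y range -59.5 89.5 192
0 red y range -59.5 89.5 181
0.02 red y range -60.0 89.5 187
0.04 red y range -59.5 89.5 182
0.06 red y range -60.0 89.5 171
[0.4372 0.0103]
from [  0.537    0.2347   0.2306 182.3447]
{'tx': np.float64(-0.0), 'ty': np.float64(0.0726), 'tz': np.float64(-0.1468), 'ax': np.float64(0.0004)} mm 123 -> [  0.4871   0.1225   0.2306 182.2724]
{'tx': np.float64(-0.0), 'ty': np.float64(0.0725), 'tz': np.float64(-0.1469), 'ax': np.float64(0.0004)} mm 123 -> [  0.4372   0.0103   0.2306 182.2   ]
{'tx': np.float64(0.1022), 'ty': np.float64(0.0), 'tz': np.float64(-0.0), 'ax': np.float64(-0.0)} mm 77 -> [  0.4372   0.0103   0.154  182.2   ]
```

View pics/t5.png

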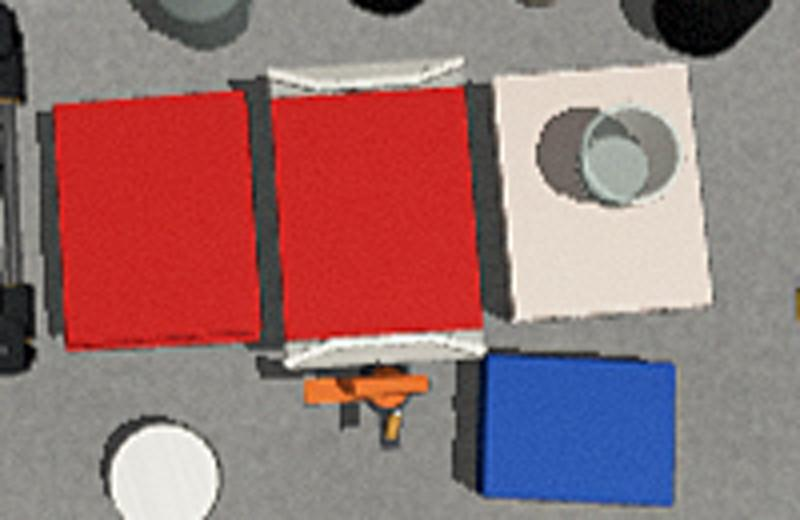

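The cover is home: its edges at crop (272–284) and (466–482) coincide with the cage ends, and it lies between the rails. The rest is undisturbed. Next is the latch.

play_rows:
  commands:
    - {"fingers": -1,"tx": 0,"ty": 0.0726,"tz": -0.1468,"ax": 0.0004,"ay": 0,"az": 0}
    - {"fingers": -1,"tx": 0,"ty": 0.0726,"tz": -0.1468,"ax": 0.0004,"ay": 0,"az": 0}
    - {"fingers": -1,"tx": 0,"ty": 0.0726,"tz": -0.1468,"ax": 0.0004,"ay": 0,"az": 0}
    - {"fingers": -1,"tx": 0,"ty": 0.0726,"tz": -0.1468,"ax": 0.0004,"ay": 0,"az": 0}

```text
time_s: 16.57
tcp_pos: [0.4833, 0.1158, 0.231]
ee_rot: [[-0.004, -0.999, -0.033], [-0.002, -0.033, 0.999], [-1.0, 0.004, -0.001]]
wrist_force: [-0.8, 0.9, -0.4]
gripper_width: 1.002
```

play_rows:
  commands:
    - {"fingers": -1,"tx": 0,"ty": 0.0725,"tz": -0.1469,"ax": 0.0004,"ay": 0,"az": 0}
    - {"fingers": -1,"tx": 0,"ty": 0.0725,"tz": -0.1469,"ax": 0.0004,"ay": 0,"az": 0}
    - {"fingers": -1,"tx": 0,"ty": 0.0725,"tz": -0.1469,"ax": 0.0004,"ay": 0,"az": 0}
    - {"fingers": -1,"tx": 0,"ty": 0.0725,"tz": -0.1469,"ax": 0.0004,"ay": 0,"az": 0}
    - {"fingers": -1,"tx": 0,"ty": 0.0725,"tz": -0.1469,"ax": 0.0004,"ay": 0,"az": 0}

```text
time_s: 16.98
tcp_pos: [0.4361, 0.0072, 0.2315]
ee_rot: [[0.001, -0.999, -0.032], [0.0, -0.032, 0.999], [-1.0, -0.001, 0.0]]
wrist_force: [-0.7, 1.4, 1.3]
gripper_width: 0.998
```

play_rows:
  commands:
    - {"fingers": -1,"tx": 0,"ty": 0,"tz": 0,"ax": 0,"ay": 0,"az": 0}
    - {"fingers": -1,"tx": 0,"ty": 0,"tz": 0,"ax": 0,"ay": 0,"az": 0}
    - {"fingers": -1,"tx": 0,"ty": 0,"tz": 0,"ax": 0,"ay": 0,"az": 0}

```text
time_s: 17.23
tcp_pos: [0.4377, 0.0101, 0.231]
ee_rot: [[-0.0, -0.999, -0.037], [-0.0, -0.037, 0.999], [-1.0, 0.0, -0.0]]
wrist_force: [0.9, 0.0, 0.3]
gripper_width: 1.001
```

Run:
```python
from pl import *
q=cur(); c=cage(-.108,0)
plan([(*c,.1555,182.2)],start=q)
```

```text
from [  0.4377   0.0101   0.231  182.1386]
{'tx': np.float64(0.1007), 'ty': np.float64(0.0007), 'tz': np.float64(0.0003), 'ax': np.float64(-0.0003)} mm 75 -> [  0.4372   0.0103   0.1555 182.2   ]
```

play_rows:
  commands:
    - {"fingers": -1,"tx": 0.03,"ty": 0,"tz": 0,"ax": 0,"ay": 0,"az": 0}
    - {"fingers": -1,"tx": 0.06,"ty": 0,"tz": 0,"ax": 0,"ay": 0,"az": 0}
    - {"fingers": -1,"tx": 0.085,"ty": 0,"tz": 0,"ax": 0,"ay": 0,"az": 0}
    - {"fingers": -1,"tx": 0.097,"ty": 0,"tz": 0,"ax": 0,"ay": 0,"az": 0}
    - {"fingers": -1,"tx": 0.1005,"ty": 0,"tz": 0,"ax": 0,"ay": 0,"az": 0}

```text
time_s: 17.65
tcp_pos: [0.4366, 0.0097, 0.154]
ee_rot: [[-0.004, -0.999, -0.037], [-0.001, -0.037, 0.999], [-1.0, 0.004, -0.001]]
wrist_force: [-0.5, 0.1, 0.1]
gripper_width: 0.997
```

play_rows:
  commands:
    - {"fingers": 0.5,"tx": 0,"ty": 0,"tz": 0,"ax": 0,"ay": 0,"az": 0}
    - {"fingers": 0.5,"tx": 0,"ty": 0,"tz": 0,"ax": 0,"ay": 0,"az": 0}
    - {"fingers": 0.5,"tx": 0,"ty": 0,"tz": 0,"ax": 0,"ay": 0,"az": 0}
    - {"fingers": 0.5,"tx": 0,"ty": 0,"tz": 0,"ax": 0,"ay": 0,"az": 0}
    - {"fingers": 0.5,"tx": 0,"ty": 0,"tz": 0,"ax": 0,"ay": 0,"az": 0}

```text
time_s: 18.07
tcp_pos: [0.4376, 0.0096, 0.1564]
ee_rot: [[0.002, -0.999, -0.037], [0.001, -0.037, 0.999], [-1.0, -0.002, 0.001]]
wrist_force: [0.9, -0.4, -0.0]
gripper_width: 0.705
```

play_rows:
  commands:
    - {"fingers": 1,"tx": 0,"ty": 0,"tz": 0,"ax": 0,"ay": 0,"az": 0}
    - {"fingers": 1,"tx": 0,"ty": 0,"tz": 0,"ax": 0,"ay": 0,"az": 0}
    - {"fingers": 1,"tx": 0,"ty": 0,"tz": 0,"ax": 0,"ay": 0,"az": 0}
    - {"fingers": 1,"tx": 0,"ty": 0,"tz": 0,"ax": 0,"ay": 0,"az": 0}
    - {"fingers": 1,"tx": 0,"ty": 0,"tz": 0,"ax": 0,"ay": 0,"az": 0}

```text
time_s: 18.48
tcp_pos: [0.4372, 0.0095, 0.1557]
ee_rot: [[-0.0, -0.999, -0.036], [-0.0, -0.036, 0.999], [-1.0, 0.0, -0.0]]
wrist_force: [-0.1, -0.3, 0.5]
gripper_width: 0.33
```

play_rows:
  commands:
    - {"fingers": 1,"tx": 0,"ty": 0,"tz": 0,"ax": 0,"ay": 0,"az": 0}
    - {"fingers": 1,"tx": 0,"ty": 0,"tz": 0,"ax": 0,"ay": 0,"az": 0}
    - {"fingers": 1,"tx": 0,"ty": 0,"tz": 0,"ax": 0,"ay": 0,"az": 0}
    - {"fingers": 1,"tx": 0,"ty": 0,"tz": 0,"ax": 0,"ay": 0,"az": 0}
    - {"fingers": 1,"tx": 0,"ty": 0,"tz": 0,"ax": 0,"ay": 0,"az": 0}

```text
time_s: 18.9
tcp_pos: [0.4389, 0.0098, 0.156]
ee_rot: [[0.004, -0.999, -0.037], [0.001, -0.037, 0.999], [-1.0, -0.004, 0.0]]
wrist_force: [5.2, -1.0, -4.8]
gripper_width: 0.109
```

play_rows:
  commands:
    - {"fingers": 1,"tx": 0,"ty": -0.002,"tz": 0,"ax": 0,"ay": 0,"az": 0}
    - {"fingers": 1,"tx": 0,"ty": -0.002,"tz": 0,"ax": 0,"ay": 0,"az": 0}
    - {"fingers": 1,"tx": 0,"ty": -0.002,"tz": 0,"ax": 0,"ay": 0,"az": 0}

```text
time_s: 19.15
tcp_pos: [0.439, 0.0097, 0.156]
ee_rot: [[0.001, -0.999, -0.037], [0.0, -0.037, 0.999], [-1.0, -0.001, 0.0]]
wrist_force: [0.5, 0.4, 1.0]
gripper_width: 0.111
```

play_rows:
  commands:
    - {"fingers": 1,"tx": 0,"ty": 0,"tz": 0,"ax": 0.02,"ay": 0,"az": 0}
    - {"fingers": 1,"tx": 0,"ty": 0,"tz": 0,"ax": 0.04,"ay": 0,"az": 0}
    - {"fingers": 1,"tx": 0,"ty": 0,"tz": 0,"ax": 0.06,"ay": 0,"az": 0}
    - {"fingers": 1,"tx": 0,"ty": 0,"tz": 0,"ax": 0.08,"ay": 0,"az": 0}
    - {"fingers": 1,"tx": 0,"ty": 0,"tz": 0,"ax": 0.1,"ay": 0,"az": 0}

```text
time_s: 19.57
tcp_pos: [0.4393, 0.0097, 0.156]
ee_rot: [[0.002, -0.961, 0.276], [0.0, 0.276, 0.961], [-1.0, -0.001, 0.001]]
wrist_force: [1.8, -0.6, -0.1]
gripper_width: 0.112
```

play_rows:
  commands:
    - {"fingers": 1,"tx": 0,"ty": 0,"tz": 0,"ax": 0.025,"ay": 0,"az": 0}
    - {"fingers": 1,"tx": 0,"ty": 0,"tz": 0,"ax": 0.05,"ay": 0,"az": 0}
    - {"fingers": 1,"tx": 0,"ty": 0,"tz": 0,"ax": 0.075,"ay": 0,"az": 0}
    - {"fingers": 1,"tx": 0,"ty": 0,"tz": 0,"ax": 0.1,"ay": 0,"az": 0}
    - {"fingers": 1,"tx": 0,"ty": 0,"tz": 0,"ax": 0.125,"ay": 0,"az": 0}

```text
time_s: 19.98
tcp_pos: [0.4396, 0.0096, 0.156]
ee_rot: [[0.002, -0.781, 0.624], [0.0, 0.624, 0.781], [-1.0, -0.002, 0.002]]
wrist_force: [2.6, -0.6, -0.7]
gripper_width: 0.115
```

play_rows:
  commands:
    - {"fingers": 1,"tx": 0,"ty": 0,"tz": 0,"ax": 0.025,"ay": 0,"az": 0}
    - {"fingers": 1,"tx": 0,"ty": 0,"tz": 0,"ax": 0.05,"ay": 0,"az": 0}
    - {"fingers": 1,"tx": 0,"ty": 0,"tz": 0,"ax": 0.075,"ay": 0,"az": 0}
    - {"fingers": 1,"tx": 0,"ty": 0,"tz": 0,"ax": 0.1,"ay": 0,"az": 0}
    - {"fingers": 1,"tx": 0,"ty": 0,"tz": 0,"ax": 0.125,"ay": 0,"az": 0}

```text
time_s: 20.4
tcp_pos: [0.4398, 0.0094, 0.156]
ee_rot: [[0.003, -0.483, 0.876], [-0.0, 0.876, 0.483], [-1.0, -0.001, 0.002]]
wrist_force: [3.4, -2.7, -1.0]
gripper_width: 0.112
```

play_rows:
  commands:
    - {"fingers": 1,"tx": 0,"ty": 0,"tz": 0,"ax": 0.025,"ay": 0,"az": 0}
    - {"fingers": 1,"tx": 0,"ty": 0,"tz": 0,"ax": 0.05,"ay": 0,"az": 0}
    - {"fingers": 1,"tx": 0,"ty": 0,"tz": 0,"ax": 0.075,"ay": 0,"az": 0}
    - {"fingers": 1,"tx": 0,"ty": 0,"tz": 0,"ax": 0.1,"ay": 0,"az": 0}
    - {"fingers": 1,"tx": 0,"ty": 0,"tz": 0,"ax": 0.12,"ay": 0,"az": 0}

```text
time_s: 20.82
tcp_pos: [0.4399, 0.0091, 0.156]
ee_rot: [[0.003, -0.127, 0.992], [-0.001, 0.992, 0.127], [-1.0, -0.001, 0.003]]
wrist_force: [4.9, -3.7, -2.5]
gripper_width: 0.116
```

play_rows:
  commands:
    - {"fingers": 1,"tx": 0,"ty": 0,"tz": 0,"ax": 0.015,"ay": 0,"az": 0}
    - {"fingers": 1,"tx": 0,"ty": 0,"tz": 0,"ax": 0.03,"ay": 0,"az": 0}
    - {"fingers": 1,"tx": 0,"ty": 0,"tz": 0,"ax": 0.03,"ay": 0,"az": 0}
    - {"fingers": 1,"tx": 0,"ty": 0,"tz": 0,"ax": 0.03,"ay": 0,"az": 0}

```text
time_s: 21.15
tcp_pos: [0.4399, 0.009, 0.156]
ee_rot: [[0.003, -0.037, 0.999], [-0.001, 0.999, 0.037], [-1.0, -0.001, 0.003]]
wrist_force: [4.4, -4.6, -2.6]
gripper_width: 0.11
```

play_rows:
  commands:
    - {"fingers": -1,"tx": 0,"ty": 0,"tz": 0,"ax": 0,"ay": 0,"az": 0}
    - {"fingers": -1,"tx": 0,"ty": 0,"tz": 0,"ax": 0,"ay": 0,"az": 0}
    - {"fingers": -1,"tx": 0,"ty": 0,"tz": 0,"ax": 0,"ay": 0,"az": 0}
    - {"fingers": -1,"tx": 0,"ty": 0,"tz": 0,"ax": 0,"ay": 0,"az": 0}
    - {"fingers": -1,"tx": 0,"ty": 0,"tz": 0,"ax": 0,"ay": 0,"az": 0}

```text
time_s: 21.57
tcp_pos: [0.4384, 0.0095, 0.1556]
ee_rot: [[-0.001, -0.036, 0.999], [-0.0, 0.999, 0.036], [-1.0, -0.0, -0.001]]
wrist_force: [-0.8, -0.3, 0.0]
gripper_width: 0.406
```

play_rows:
  commands:
    - {"fingers": -1,"tx": -0.02,"ty": 0,"tz": 0,"ax": 0,"ay": 0,"az": 0}
    - {"fingers": -1,"tx": -0.06,"ty": 0,"tz": 0,"ax": 0,"ay": 0,"az": 0}
    - {"fingers": -1,"tx": -0.11,"ty": 0,"tz": 0,"ax": 0,"ay": 0,"az": 0}
    - {"fingers": -1,"tx": -0.15,"ty": 0,"tz": 0,"ax": 0,"ay": 0,"az": 0}
    - {"fingers": -1,"tx": -0.17,"ty": 0,"tz": 0,"ax": 0,"ay": 0,"az": 0}

```text
time_s: 21.98
tcp_pos: [0.4401, 0.0098, 0.2874]
ee_rot: [[0.007, -0.037, 0.999], [0.001, 0.999, 0.037], [-1.0, 0.001, 0.007]]
wrist_force: [0.9, 0.1, -0.6]
gripper_width: 0.783
```

play_rows:
  commands:
    - {"fingers": -1,"tx": 0,"ty": 0.05,"tz": 0,"ax": 0,"ay": 0,"az": 0}
    - {"fingers": -1,"tx": 0,"ty": 0.1,"tz": 0,"ax": 0,"ay": 0,"az": 0}
    - {"fingers": -1,"tx": 0,"ty": 0.15,"tz": 0,"ax": 0,"ay": 0,"az": 0}
    - {"fingers": -1,"tx": 0,"ty": 0.2,"tz": 0,"ax": 0,"ay": 0,"az": 0}
    - {"fingers": -1,"tx": 0,"ty": 0.25,"tz": 0,"ax": 0,"ay": 0,"az": 0}

```text
time_s: 22.4
tcp_pos: [0.4312, 0.1985, 0.2834]
ee_rot: [[0.0, -0.036, 0.999], [0.0, 0.999, 0.036], [-1.0, 0.0, 0.0]]
wrist_force: [1.1, 0.2, 0.2]
gripper_width: 0.997
```

play_rows:
  commands:
    - {"fingers": -1,"tx": 0,"ty": 0.05,"tz": 0,"ax": 0,"ay": 0,"az": 0}
    - {"fingers": -1,"tx": 0,"ty": 0.1,"tz": 0,"ax": 0,"ay": 0,"az": 0}
    - {"fingers": -1,"tx": 0,"ty": 0.15,"tz": 0,"ax": 0,"ay": 0,"az": 0}
    - {"fingers": -1,"tx": 0,"ty": 0.18,"tz": 0,"ax": 0,"ay": 0,"az": 0}
    - {"fingers": -1,"tx": 0,"ty": 0.18,"tz": 0,"ax": 0,"ay": 0,"az": 0}

```text
time_s: 22.82
tcp_pos: [0.4265, 0.3357, 0.2821]
ee_rot: [[-0.0, -0.04, 0.999], [-0.0, 0.999, 0.04], [-1.0, -0.0, -0.0]]
wrist_force: [1.1, -1.4, -0.1]
gripper_width: 1.001
```

```bash
python3 lead.py
python3 - <<'E'
from pl import *
p=cap("top"); save(p,"t6.png",(180,130,440,300),3); p=cap("scene"); save(p,"s6.png",(40,110,320,280),2.8)
E
```

```text
[ 0.4264  0.3323  0.2824 92.1754]
cage -0.1063915962278119 0.32218785004351375 [ 0.3967 -0.7782 -0.1132]
-0.06 red y range -59.5 89.5 189
-0.04 red y range -60.0 89.5 182
-0.02 red y range -59.5 89.5 194
0 red y range -59.5 89.5 182
0.02 red y range -60.0 89.5 182
0.04 red y range -59.5 89.5 182
0.06 red y range -60.0 89.5 169
```

View pics/t6.png

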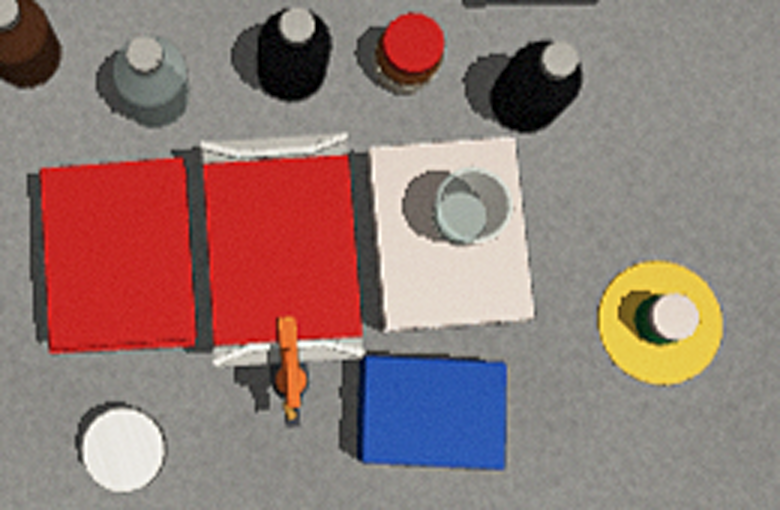

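View pics/s6.png

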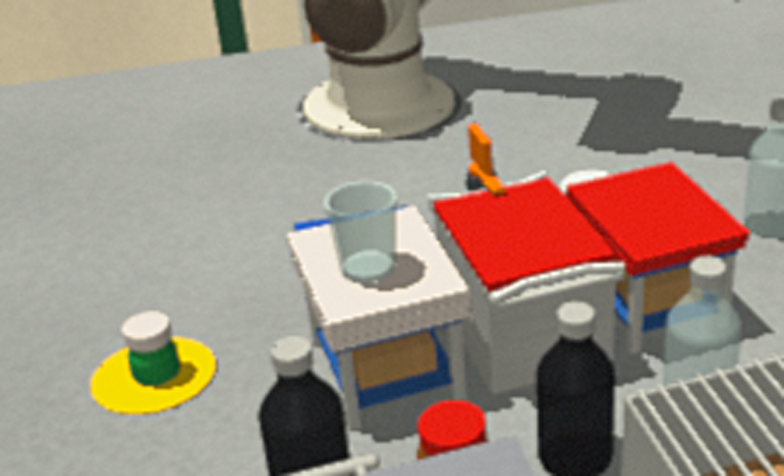

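The pot stands upright on the mat at (668,318) in the top crop. The cover is flush on the seat and the tab lies over its edge at (288,320). The stacks and the beaker are unmoved. Handing in.

```bash
python3 -c "
from station import job; print(job.finish_job())"
```

```text
the job is handed in; nothing more can be done
None
```

The job is done and handed in at about 23 s of the 64 s allowed.

- **Pot:** I lifted it off the cover and stood it on the yellow mat, upright and about 3 mm from the mat's centre.
- **Cover:** I pushed the top red panel along with two open fingertips, never lifting it, until it lay on the seat between the rails. The last measurement puts its leading edge within about 0.5 mm of the cage end. For the opposite edge I had no number, because my scan ran on into the red stack; the picture shows it flush.
- **Latch:** I turned it 90° clockwise. It stayed there when released, with the tab along cage +x over the cover's edge. I judged that it had locked from the gripper's turn and the pictures; I had no direct reading of the joint.
- **Everything else:** The two remaining red panels, the white stack, the beaker and the other objects near the stacks look unmoved in the last views. The forces reported were about 8 N at most, and no check failed or disagreed.

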